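# Press down a cap strip in a thermal cycler under its half-open cover

## Task

Take the ball-nosed cap presser out of its stand, reach in under the half-open cover of the thermal cycler, and with the ball press the eight loose caps of the capped tube strip fully home in one slow pass with a light, steady force, from one end of the row to the other without lifting off on the way. Keep the hand off the strips, leave the open tube strip, the cover and the other things on the bench as they are, and finally hang the presser back upright in its stand.

Things in the scene. Friction and masses are not known exactly. Their poses are not given: they have to be found in the camera images.
- presser_grip (a point): Middle of the flat dark rubber handle of the presser, a hand tool 94 mm long. The handle is 26 mm wide (this point's x), 16 mm thick (its y: pinch it there), 42 mm tall. Under it is a collar of 35 mm diameter, its top 20 mm below this point; fingertips set just above it stop the tool sliding up. Below: an 8 mm shank and a ball. z: tool axis, to the handle. About 75 g, hanging upright in the stand.
- presser_nose (a point): Centre of the presser's smooth, slippery white ball (20 mm diameter), 62 mm below the handle's middle on the tool's axis; z along the tool towards the handle. Turned so that the fingers close along the row of caps, the grip resists the drag best.
- stand_bore (a point): Centre of the mouth of the fixed tool stand: a grey turned cylinder of 60 mm diameter, 52 mm high, on a dark 84 mm foot disc, with an upright bore of 28 mm. The presser's collar rests on its top, so that the ball's centre hangs 36 mm below this point and the handle's middle 26 mm above it.
- cycler: Thermal cycler: a fixed white box 230x160 mm, 76 mm high, with a 48-well aluminium block whose top is 80 mm above the bench. Origin on the bench below the middle of the block; the front with the dark display looks along its -x, 125 mm ahead of the origin; the rear is 105 mm behind it. y runs along the rows of wells.
- cover (a joint): Opening angle of the cycler's cover, rad: 0 closed; a stiff hinge holds it half open at 0.98 to 1.04. The hinge lies 78 mm behind the cycler's origin, 92 mm above the bench, along y. The cover, 136 mm wide, 20 mm thick, reaches 170 mm from it and overhangs the strips: a hand leaning back 35 degrees towards the cycler's front, tool pointing forward and down, passes below it; an upright one does not.
- cover_edge (a point): Middle of the front lip of the cover: the foremost and highest part of the overhang.
- cap_strip: The capped strip: eight small tubes 9 mm apart along its y, stuck fast in one row of wells 4.5 mm ahead of or 13.5 mm behind the block's middle (the open strip in the other), with white press caps of 8.4 mm diameter. Origin on the block's top at the row's middle, x to the cycler's rear. How deep the tubes sit is not in the pose: tops of home caps lie 7.6 to 12.6 mm above it, all at one level.
- row_end1 (a point): Centre of cap 1, the end of the row on the strip's -y side, at the lowest height the top of a home cap can have (tubes fully seated). The true height is 0 to 5 mm more and must be found by touch or sight.
- row_end8 (a point): Centre of cap 8, the end of the row on the strip's +y side, at the same height as row_end1.
- open_strip: The other tube strip, without caps: eight open tubes whose rims are 5 mm above its origin on the block's top. To be left alone.
- cap1 (a joint): Height of cap 1 (counted from the strip's -y end) above its home position on its tube, in m: 0 fully home, 0.0026 to 0.0034 at the start. It slides straight down against a steady friction of about 3 N, stops hard at home and stays where it is left. The thin tube below must not be loaded with more than 12 N.
- cap2 (a joint): Height of cap 2 (counted from the strip's -y end) above its home position on its tube, in m: 0 fully home, 0.0026 to 0.0034 at the start. It slides straight down against a steady friction of about 3 N, stops hard at home and stays where it is left. The thin tube below must not be loaded with more than 12 N.
- cap3 (a joint): Height of cap 3 (counted from the strip's -y end) above its home position on its tube, in m: 0 fully home, 0.0026 to 0.0034 at the start. It slides straight down against a steady friction of about 3 N, stops hard at home and stays where it is left. The thin tube below must not be loaded with more than 12 N.
- cap4 (a joint): Height of cap 4 (counted from the strip's -y end) above its home position on its tube, in m: 0 fully home, 0.0026 to 0.0034 at the start. It slides straight down against a steady friction of about 3 N, stops hard at home and stays where it is left. The thin tube below must not be loaded with more than 12 N.
- cap5 (a joint): Height of cap 5 (counted from the strip's -y end) above its home position on its tube, in m: 0 fully home, 0.0026 to 0.0034 at the start. It slides straight down against a steady friction of about 3 N, stops hard at home and stays where it is left. The thin tube below must not be loaded with more than 12 N.
- cap6 (a joint): Height of cap 6 (counted from the strip's -y end) above its home position on its tube, in m: 0 fully home, 0.0026 to 0.0034 at the start. It slides straight down against a steady friction of about 3 N, stops hard at home and stays where it is left. The thin tube below must not be loaded with more than 12 N.
- cap7 (a joint): Height of cap 7 (counted from the strip's -y end) above its home position on its tube, in m: 0 fully home, 0.0026 to 0.0034 at the start. It slides straight down against a steady friction of about 3 N, stops hard at home and stays where it is left. The thin tube below must not be loaded with more than 12 N.
- cap8 (a joint): Height of cap 8 (counted from the strip's -y end) above its home position on its tube, in m: 0 fully home, 0.0026 to 0.0034 at the start. It slides straight down against a steady friction of about 3 N, stops hard at home and stays where it is left. The thin tube below must not be loaded with more than 12 N.
- beaker: Bystander: low glass beaker, 69 mm wide and 82 mm high; origin at the middle of its underside.
- dropper: Bystander: dropper bottle with a pointed nozzle, 51 mm wide and 143 mm high; origin at the middle of its underside.
- dish: Bystander: single petri dish, 69 mm across and 15 mm high, nearest the bench's front edge; origin at the middle of its underside.
- indicator: Bystander: small brown bottle with a screw cap, 43 mm wide and 77 mm high; origin at the middle of its underside.
Mind the look-alikes: they are no part of the job. What is meant by the part that bears presser_grip is not pink, and is the smaller of those in its own colour.

How it is judged:
By the outcome, as a careful person would: the job done as asked, in the order asked, and still so for the second after the job is handed in, with the robot touching nothing.
It also fails if it takes over 72 s, if anything falls off the work surface, if the arm or the gripper's body presses on something with over 40 N, if the wrist force passes 120 N, or if a joint passes its speed limit or range.

## Robot

A 6-joint arm with a two-finger parallel gripper is mounted at the origin on a cart in front of the work surface, level with it; the furniture and walls round the work are solid. World frame = base frame: x ahead of the robot, y to its left, z up, the work surface at z = 0. Lengths are in mm, angles in rad, forces in N, time in s.
With the tool pointing down it reaches from about 350 to 875 mm from the base axis. Payload 4.2 kg.
Tool frame: the origin (TCP) lies at the very end of the fingers, on their centre line; the grasp point (between the pads) lies 19 mm behind it; y points along the fingers, x is the direction in which the jaws open and shut, and the axes are right-handed (so a half turn about y gives the same grasp; the last joint's range is limited). The gripper opens to 85 mm and grips with 20 to 120 N. Pads are 22 mm wide; open, the fingers measure 114 mm over their backs; the gripper's body (76 mm by 85 mm) begins 54 mm behind the grasp point. The pads swing forward as they close: fully open they stand 13 mm farther back than shut.
Start: joints at [1.552, 0.385, 0.008, 0, -1.194, -0.259], TCP at [171.368, 601.026, 231.312] pointing down, gripper open.
Joint ranges: [-3.14, 3.14], [-1.21, 2.06], [-1.07, 1.41], [-3.16, 2.05], [-2.99, -0.16], [-3.1, 3.1]. Speed limits (rad/s): [2.79, 2.79, 3.14, 3.14, 3.14, 3.14].

## Interface

Orientations are given as a unit quaternion [x, y, z, w].
In Python, from bench import read_state, get_image, job_done gives the robot as it stands.
- The arm moves only by the tool play_rows, never from a script. Its argument "series" is a list of rows, each a list of 7 numbers: the shift along the tool's x, y, z in m, then the turn, a rotation vector about the tool's x, y, z in rad, then the finger opening in m, from 0 to 0.0854. In form: [[x, y, z, wx, wy, wz, claw], ...]. A call has 1 to 10 rows; each row shifts and turns the pose as measured when the row begins, along the tool's axes as they then stand; what a row does not reach is not made up. A row lasts 1/10 s, in which the tool goes at most 50 mm and 8.59 degrees, less where a joint would pass 70% of its speed; a pose out of reach is approached as far as the arm can. A call with a gripper value outside its range is refused whole. The fingers move at their own pace and stop on an object; the grip force is fixed at half the most. Time passes only in rows, so rows that do not move let the fingers close. It gives the time, the measured TCP pose, the force and the opening at its end, in the units of the state.
- read_state(): the state, without advancing time (a new reading comes with each control period).
- get_image(name): name is "scene" or "top" or "wrist"; returns a dict with "color" (400x640x3 uint8, red, green, blue), "intrinsics" (3x3 intrinsics, pixels), "origin" and "orientation" of the camera in the world. Camera axes: x right, y down, z forward; pixel columns grow to the right and rows downward; lengths in mm; the calibration is good to about 2 mm. A picture is of the moment at which its call begins. There is no depth.
- job_done(): hands the job in, once; it reports no verdict.
The state is a dict: "clock": time; "joints": joint angles; "joint_vel": joint speeds; "joint_efforts": joint torques, N m; "position": TCP position; "ee_rot": TCP orientation; "contact_force": force on the tool from outside, world axes, zero at the start; "wrist_torque": the same for the moment, N m; "gripper_width": finger opening in mm.
Only numpy, scipy, OpenCV 4.12 (cv2) and the standard library are available. Lean on these libraries where they do the work, as an engineer would, in place of code of your own. Each camera call takes 0.05 s, during which the arm holds its last target. There are 200 camera calls.

## Working session

There is one attempt and no reset: what is moved stays moved. The work goes in short steps, Python scripts to look and compute and a tool call to move; the robot and the scene stay as the last step left them, time stands still between calls to the robot, and variables do not carry over. Pictures are saved under pics/ and viewed, about 8 in all and at most 12, crops included, and the job is handed in when it is done.

Besides the shell and the picture viewer there is one more tool, called after "Request:" by a JSON object that holds its "api" and its "payload". play_rows: Moves the arm, as the interface text tells. Its arguments: {"type":"object","properties":{"series":{"type":"array","items":{"type":"array","items":{"type":"number"}}}},"required":["series"]}

```bash
ls; mkdir -p pics; python3 - <<'E'
from bench import *
import cv2,numpy as np
s=read_state();print(s)
for n in("scene","top"):
    g=get_image(n);cv2.imwrite(f"pics/{n}0.png",g["color"][:,:,::-1])
    print(n,np.round(g["intrinsics"],1).tolist(),g["origin"],g["orientation"])
a=[cv2.imread(f"pics/{n}0.png") for n in("scene","top")]
E
```

```text
pics
{'clock': 0.0, 'joints': array([ 1.55159894e+00,  3.85585665e-01,  6.61976374e-03, -4.86448909e-04,
       -1.19401051e+00, -2.58641406e-01]), 'joint_vel': array([ 0.0003331 , -0.00046522, -0.00201317,  0.00209844, -0.00037527,
        0.00029059]), 'joint_efforts': array([ 1.56611291e-04, -3.92290020e+01,  1.88393390e+01,  4.18633461e+00,
       -4.62568642e-03,  5.26199585e-06]), 'position': array([171.22378082, 600.47830767, 230.20351003]), 'ee_rot': array([ 0.42649744, -0.56394998,  0.56496497, -0.42529394]), 'contact_force': array([-0.306842  , -0.79431039, -0.06756063]), 'wrist_torque': array([ 0.01399462,  0.09255187, -0.01111315]), 'gripper_width': 85.81485319087598}
scene [[516.9, 0.0, 316.0], [0.0, 516.9, 190.1], [0.0, 0.0, 1.0]] [-380.47722072 -477.29299876  781.24395143] [ 0.75612507 -0.45595906  0.25079889 -0.39683263]
top [[503.8, 0.0, 316.5], [0.0, 503.8, 201.6], [0.0, 0.0, 1.0]] [ 193.18065419   87.55989607 1415.21976733] [-0.57970639  0.80236184 -0.11548196  0.08258264]
```

View pics/scene0.png

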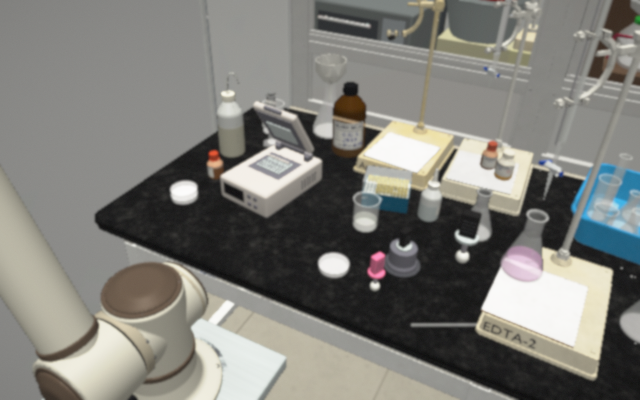

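View pics/top0.png

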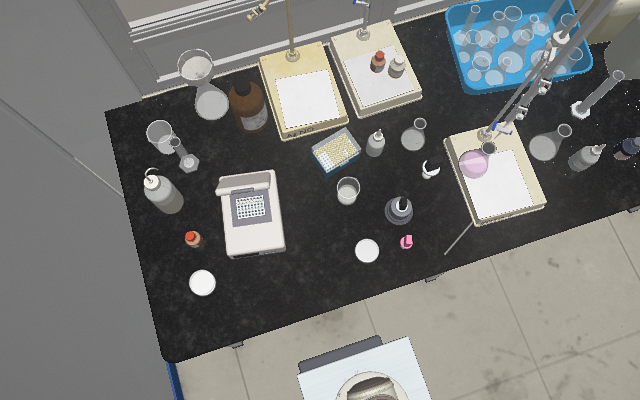

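The presser's grey stand is at scene (404,255) / top (399,208). A pink look-alike lies beside it at (377,265) / (407,242), and another tool is at (465,245) / (430,170). The cycler is at top (250,210), with its front facing the robot. Next I'll calibrate and zoom in.

```bash
cat > h.py <<'E'
import numpy as np,cv2
from scipy.spatial.transform import Rotation as R
from bench import *
def cam(n,g=None):
    g=g or get_image(n); return g["color"],np.array(g["intrinsics"]),np.array(g["origin"]),R.from_quat(g["orientation"]).as_matrix()
def proj(c,p):
    q=c[3].T@(np.array(p,float)-c[2]); q=c[1]@q; return q[:2]/q[2]
def ray(c,uv):
    d=c[3]@np.linalg.inv(c[1])@[uv[0],uv[1],1.]; return c[2],d/np.linalg.norm(d)
def onz(c,uv,z):
    o,d=ray(c,uv); return o+d*(z-o[2])/d[2]
def tri(rs):
    A=sum(np.eye(3)-np.outer(d,d) for o,d in rs);b=sum((np.eye(3)-np.outer(d,d))@o for o,d in rs); return np.linalg.solve(A,b)
def crop(c,x,y,w,h,s): return cv2.resize(c[0][y:y+h,x:x+w,::-1],None,fx=s,fy=s,interpolation=cv2.INTER_CUBIC)
E
python3 - <<'E'
from h import *
S=cam("scene");T=cam("top")
m=np.vstack([np.hstack([crop(S,355,215,130,100,3),crop(T,355,150,130,100,3)]),np.hstack([crop(S,210,90,130,100,3),crop(T,200,160,100,100,3),np.zeros((300,90,3),np.uint8)])])
cv2.imwrite("pics/m1.png",m);print(m.shape)
for n,C in(("S",S),("T",T)): print(n,proj(C,[171,600,230]),proj(C,[0,0,0]))
for uv in[(399,208),(407,242),(430,170),(250,207),(367,251),(347,191)]: print(uv,onz(T,uv,50).round())
E
```

```text
(600, 780, 3)
S [-14.42157861 142.17283615] [164.12116596 381.86786096]
T [ 93.18946451 437.15289561] [370.83063765 411.35572061]
(399, 208) [ 481. -254.   50.]
(407, 242) [ 383. -241.   50.]
(430, 170) [ 559. -380.   50.]
(250, 207) [616. 143.  50.]
(367, 251) [ 394. -127.   50.]
(347, 191) [ 575. -132.   50.]
```

View pics/m1.png

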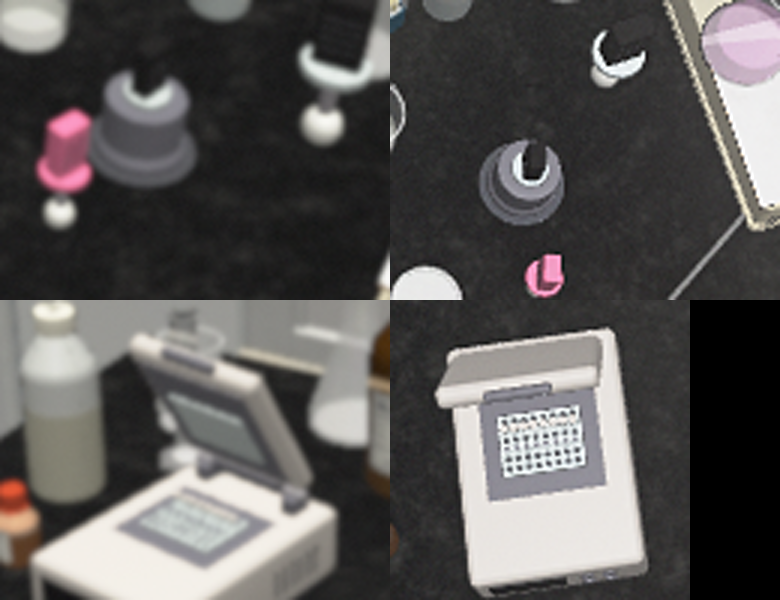

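Crops show the grey stand with the white collar and dark handle upright in it (scene ≈(404,243), top ≈(399,205)). The larger dark-handled look-alike stands behind it and the pink one in front. The cycler's block is centred near top (251,207). Now moving the wrist camera towards the stand.

```bash
cat >> h.py <<'E'
def pose():
    s=read_state(); return s,np.array(s["position"]),R.from_quat(s["ee_rot"])
def go(p,Rt=None):
    "tool-frame shift (m) and rotvec to reach world p / rotation Rt"
    s,q,r=pose(); d=r.inv().apply(np.array(p)-q)/1000
    print("shift",d.round(4),"len",np.linalg.norm(d).round(3),"rot",None if Rt is None else (r.inv()*Rt).as_rotvec().round(4))
E
python3 - <<'E'
from h import *
s,q,r=pose();print(r.as_matrix().round(3))
go([460,-250,270])
W=cam("wrist");print("cam in tool",r.inv().apply(W[2]-q).round(1),(r.inv().as_matrix()@W[3]).round(3),W[1].round(0).tolist())
T=cam("top");print(onz(T,(251,207),80),proj(T,[481,-254,78]))
E
```

```text
[[-0.274 -0.     0.962]
 [-0.962 -0.001 -0.274]
 [ 0.001 -1.     0.   ]]
shift [ 0.7389 -0.0383  0.511 ] len 0.899 rot None
cam in tool [   0.6 -142.2   82.6] [[ 1.     0.    -0.001]
 [ 0.001 -0.32   0.947]
 [-0.    -0.947 -0.32 ]] [[320.0, 0.0, 317.0], [0.0, 320.0, 200.0], [0.0, 0.0, 1.0]]
[605.59990677 138.89774599  80.        ] [400.49437566 205.44600149]
```

Request:
{"api": "play_rows", "payload": {"series": [[0.041,-0.002,0.028,0,0,0,0.085],[0.041,-0.002,0.028,0,0,0,0.085],[0.041,-0.002,0.028,0,0,0,0.085],[0.041,-0.002,0.028,0,0,0,0.085],[0.041,-0.002,0.028,0,0,0,0.085],[0.041,-0.002,0.028,0,0,0,0.085],[0.041,-0.002,0.028,0,0,0,0.085],[0.041,-0.002,0.028,0,0,0,0.085],[0.041,-0.002,0.028,0,0,0,0.085],[0.041,-0.002,0.028,0,0,0,0.085]]}}

```text
clock: 1.3
position: [327.6, 128.4, 249.8]
ee_rot: [0.428, -0.561, 0.563, -0.43]
contact_force: [2.5, 1.2, 0.8]
gripper_width: 84.8
```

Request:
{"api": "play_rows", "payload": {"series": [[0.041,-0.002,0.028,0,0,0,0.085],[0.041,-0.002,0.028,0,0,0,0.085],[0.041,-0.002,0.028,0,0,0,0.085],[0.041,-0.002,0.028,0,0,0,0.085],[0.041,-0.002,0.028,0,0,0,0.085],[0.041,-0.002,0.028,0,0,0,0.085],[0.041,-0.002,0.028,0,0,0,0.085],[0,0,0,0,0,0,0.085]]}}

```text
clock: 2.1
position: [439.9, -208.1, 267.1]
ee_rot: [0.423, -0.561, 0.565, -0.433]
contact_force: [-0.8, 0.6, -1.3]
gripper_width: 84.9
```

```bash
python3 - <<'E'
from h import *
s,q,r=pose();print(q,s["contact_force"])
W=cam("wrist");np.savez("w1.npz",c=W[0],K=W[1],o=W[2],R=W[3]);cv2.imwrite("pics/w1.png",W[0][:,:,::-1])
print(proj(W,[481,-254,52]),proj(W,[481,-254,78]))
E
```

```text
[ 439.86762102 -208.0953406   267.09343601] [-0.77251038  0.64082644 -1.34864831]
[348.57191586 124.42655563] [350.77583032 126.53263846]
```

View pics/w1.png

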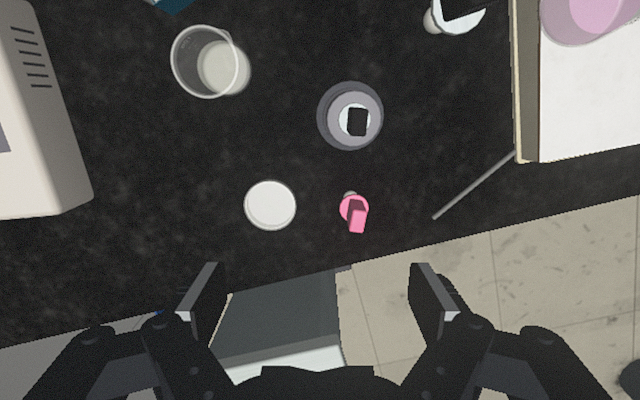

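The wrist view shows the stand at about (350,115), with the dark handle's top at about (357,122) and its long side near vertical in the image, so jaw x is already roughly along its thickness. Measuring it now.

```bash
python3 - <<'E'
from h import *
d=np.load("w1.npz");W=(d["c"],d["K"],d["o"],d["R"])
im=W[0][75:155,310:390].astype(int)
g=im.max(2)
sub=(g<45).astype(np.uint8)
n,l,st,ce=cv2.connectedComponentsWithStats(sub)
for i in range(1,n):
    if st[i,4]>60: print(i,st[i],ce[i]+[310,75])
i=l[122-75,357-310];c,_=cv2.findContours((l==i).astype(np.uint8),0,1)
rc=cv2.minAreaRect(c[0]);print(rc)
bx=cv2.boxPoints(rc)+[310,75];P=np.array([onz(W,p,99) for p in bx]);print(P.round(1),P.mean(0))
for a in(0,1):
    v=P[a+1]-P[a];print("edge",np.linalg.norm(v),np.degrees(np.arctan2(v[1],v[0])))
# stand+foot silhouette vs dark bench, collar
st_=(g>75).astype(np.uint8)
n,l,s2,ce=cv2.connectedComponentsWithStats(st_);
for i in range(1,n):
    if s2[i,4]>200:
        c,_=cv2.findContours((l==i).astype(np.uint8),0,1);e=cv2.minEnclosingCircle(max(c,key=len));print("ring",e[0][0]+310,e[0][1]+75,e[1])
col=((g>165)).astype(np.uint8);c,_=cv2.findContours(col,0,1);c=max(c,key=cv2.contourArea);e=cv2.minEnclosingCircle(c);u=(e[0][0]+310,e[0][1]+75);print("collar",u,e[1],onz(W,u,58))
x=pose()[2].as_matrix()[:,0];print("jaw",np.degrees(np.arctan2(x[1],x[0])))
# cleaner scale-up for numbers
E
```

```text
1 [   0    0   80   80 2124] [349.00423729 112.50376648]
2 [ 37  33  21  27 121] [353.25619835 118.23966942]
((57.5, 79.0), (1.0, 0.0), 180.0)
[[ 453.3 -262.5   99. ]
 [ 453.3 -262.5   99. ]
 [ 453.6 -261.6   99. ]
 [ 453.6 -261.6   99. ]] [ 453.45141239 -262.07176597   99.        ]
edge 0.0 0.0
edge 0.9743152080294384 74.558782508409
ring 349.9782600402832 115.32608795166016 34.850372314453125
collar (354.3825492858887, 117.92617416381836) 20.834636688232422 [ 486.53298715 -261.20484085   58.        ]
jaw -105.43602114953929
```

```bash
python3 - <<'E'
from h import *
d=np.load("w1.npz");W=(d["c"],d["K"],d["o"],d["R"])
g=W[0].max(2)
print(g[98:142:2,336:378:2])
print("foot",onz(W,(350,115.3),6))
E
```

```text
[[109 165 166 166 163 165 161 165 164 171 162 165 163 162 165 159 162 167
  129  95 100]
 [164 161 163 165 164 169 165 170 167 171 164 161 162 164 159 165 162 166
  162 136  96]
 [161 162 167 163 167 167 169 161 142 144 152 154 167 163 163 164 162 163
  160 168 119]
 [162 164 165 165 168 155 168 212 226 231 232 224 193 167 166 163 164 162
  161 163 154]
 [161 165 164 170 139 204 241 203 199 223 227 231 243 240 189 162 166 161
  160 159 165]
 [159 167 163 135 232 232 168  16  22  24  20  24  10  74 170 150 172 165
  165 164 162]
 [163 164 146 202 225 231 126  36  47  50  52  53  49  42  50  35 136 166
  164 160 157]
 [161 167 167 229 223 234  68  43  51  43  46  57  53  47  55  44 122 163
  166 163 160]
 [161 144 224 223 222 233  55  43  43  54  49  52  54  52  49  42 186 152
  162 164 160]
 [163 146 229 226 227 237  42  41  49  53  49  50  48  50  53  38 211 187
  161 164 161]
 [167 153 232 226 226 232  14  41  40  45  50  46  50  51  55  31 226 189
  165 162 161]
 [167 155 231 225 226 223  29  41  52  51  51  57  49  55  53  29 246 189
  160 165 161]
 [165 153 229 224 224 214  34  4
[... 207 characters left out ...]
 120 203 161
  167 159 161]
 [166 162 143 231 231 199  43  34  51  56  51  53  52  52  52 129 152 166
  165 163 164]
 [163 163 167 185 233 199  29  46  50  50  49  43  54  50  45 120 167 162
  161 156 154]
 [161 162 169 158 169 238 104  45  52  47  52  49  54  53  54 135 167 159
  160 159 138]
 [160 163 160 165 167 155 180  68  42  43  49  44  48  46  39 142 161 160
  162 147 105]
 [162 163 162 161 162 163 164 155 142 133 140 134 135  98 138 167 162 156
  162 102  69]
 [158 159 159 162 161 163 161 169 166 167 165 166 161 165 159 162 163 154
  117  84  39]
 [106 152 162 161 160 163 162 162 159 160 157 161 156 159 156 159 145 104
   91  36  47]]
foot [ 486.47099801 -261.2070879     6.        ]
```

```bash
python3 - <<'E'
from h import *
d=np.load("w1.npz");W=(d["c"],d["K"],d["o"],d["R"])
g=W[0].max(2)[104:140,342:374]
c,_=cv2.findContours((g<95).astype(np.uint8),0,1);c=max(c,key=cv2.contourArea)
bx=cv2.boxPoints(cv2.minAreaRect(c))+[342,104];P=np.array([onz(W,p,99) for p in bx]);print(bx,P.mean(0))
for a in(0,1):
    v=P[a+1]-P[a];print("edge",np.linalg.norm(v),np.degrees(np.arctan2(v[1],v[0])))
# right edge slope & left edge slope
pts=c[:,0]+[342,104]
for s in(-1,1):
    e=[]
    for y in range(114,132):
        xs=pts[pts[:,1]==y][:,0]
        if len(xs): e.append((xs.max() if s>0 else xs.min(),y))
    e=np.array(e);k=np.polyfit(e[:,1],e[:,0],1);A=onz(W,(np.polyval(k,114),114),99);B=onz(W,(np.polyval(k,131),131),99);print(s,k,A,B,np.degrees(np.arctan2(*(B-A)[1::-1])))
go([486.5,-261.2,120])
E
```

```text
[[345.95081997 134.54098129]
 [348.48360729 106.68032861]
 [367.59835815 108.4180336 ]
 [365.06557083 136.27868652]] [ 486.15865721 -259.07998088   99.        ]
edge 25.689494350461928 -19.204891074669764
edge 17.965139515651607 -110.48508919757029
-1 [-6.60474716e-02  3.55646371e+02] [ 495.15377354 -252.87469723   99.        ] [ 480.19142008 -248.0937288    99.        ] 162.27959386128805
1 [-1.07327141e-01  3.78925353e+02] [ 490.49591693 -269.67588517   99.        ] [ 475.64404443 -264.5213858    99.        ] 160.86012831753348
shift [0.0414 0.1474 0.0586] len 0.164 rot None
```

Request:
{"api": "play_rows", "payload": {"series": [[0.014,0.02,0.0195,0,0,0,0.07],[0.014,0.02,0.0195,0,0,0,0.07],[0.014,0.02,0.0195,0,0,0,0.07],[0,0,0,0,0.07,0,0.07],[0,0,0,0,0,0,0.07]]}}

```text
clock: 2.65
position: [486.1, -259.7, 206.5]
ee_rot: [0.403, -0.575, 0.579, -0.415]
contact_force: [-0.5, -0.5, -0.1]
gripper_width: 69.9
```

```bash
cat > g.py <<'E'
from h import *
s,q,r=pose();m=r.as_matrix();print(q.round(1),"jaw",np.degrees(np.arctan2(m[1,0],m[0,0])).round(1),"y",m[:,1].round(3),"z",m[:,2].round(3),s["contact_force"].round(2),s["gripper_width"].round(1),s["clock"])
E
python3 - <<'E'
from g import *
yy=np.array([0,0,-1.]);a=np.radians(-109.3);x=np.array([np.cos(a),np.sin(a),0]);M=np.c_[x,yy,np.cross(x,yy)]
go([486.4,-260.6,61],R.from_matrix(M))
E
```

```text
Traceback (most recent call last):
  File "g.py", line 2, in <module>
    s,q,r=pose();m=r.as_matrix();print(q.round(1),"jaw",np.degrees(np.arctan2(m[1,0],m[0,0])).round(1),"y",m[:,1].round(3),"z",m[:,2].round(3),s["contact_force"].round(2),s["gripper_width"].round(1),s["clock"])
                                                                                                                                                                           ^^^^^^^^^^^^^^^^^^^^^^^^
AttributeError: 'float' object has no attribute 'round'
```

```bash
sed -i 's/s\["gripper_width"\].round(1)/round(s["gripper_width"],1)/' g.py
python3 - <<'E'
from g import *
yy=np.array([0,0,-1.]);a=np.radians(-109.3);x=np.array([np.cos(a),np.sin(a),0]);M=np.c_[x,yy,np.cross(x,yy)]
go([486.4,-260.6,61],R.from_matrix(M))
E
```

```text
[ 486.1 -259.7  206.5] jaw -109.3 y [ 0.017  0.005 -1.   ] z [ 0.944 -0.331  0.014] [-0.47 -0.5  -0.06] 69.9 2.65
shift [ 0.0023  0.1455 -0.0014] len 0.146 rot [-0.0139 -0.0003 -0.0106]
```

Request:
{"api": "play_rows", "payload": {"series": [[0.002,0.036,-0.001,-0.014,0,-0.01,0.07],[0,0.036,0,0,0,0,0.07],[0,0.036,0,0,0,0,0.07],[0,0.025,0,0,0,0,0.06]]}}

```text
clock: 3.05
position: [490.0, -257.7, 77.5]
ee_rot: [0.409, -0.57, 0.578, -0.417]
contact_force: [-0.0, -0.1, -0.0]
gripper_width: 60.4
```

```bash
python3 - <<'E'
from g import *
yy=np.array([0,0,-1.]);a=np.radians(-109.3);x=np.array([np.cos(a),np.sin(a),0]);M=np.c_[x,yy,np.cross(x,yy)]
go([486.4,-260.6,61],R.from_matrix(M))
E
```

```text
[ 490.  -257.7   77.5] jaw -108.5 y [ 0.016 -0.004 -1.   ] z [ 0.948 -0.318  0.016] [-0.   -0.07 -0.04] 60.4 3.05
shift [ 0.0039  0.0164 -0.0027] len 0.017 rot [-0.0163  0.0132 -0.0018]
```

Request:
{"api": "play_rows", "payload": {"series": [[0.004,0.01,-0.003,-0.016,0.013,0,0.06],[0,0.006,0,0,0,0,0.05],[0,0,0,0,0,0,0.04]]}}

```text
clock: 3.35
position: [484.5, -258.0, 60.0]
ee_rot: [-0.411, 0.577, -0.574, 0.41]
contact_force: [0.4, -0.5, 0.0]
gripper_width: 40.1
```

```bash
python3 - <<'E'
from g import *
yy=np.array([0,0,-1.]);a=np.radians(-109.3);x=np.array([np.cos(a),np.sin(a),0]);M=np.c_[x,yy,np.cross(x,yy)]
go([486.4,-260.6,61],R.from_matrix(M))
W=cam("wrist");cv2.imwrite("pics/w2.png",W[0][:,:,::-1])
E
```

```text
[ 484.5 -258.    60. ] jaw -109.0 y [-0.004  0.003 -1.   ] z [ 0.946 -0.326 -0.005] [ 0.44 -0.51  0.04] 40.1 3.35
shift [ 0.0019 -0.0011  0.0027] len 0.003 rot [ 0.005   0.0052 -0.0015]
```

View pics/w2.png

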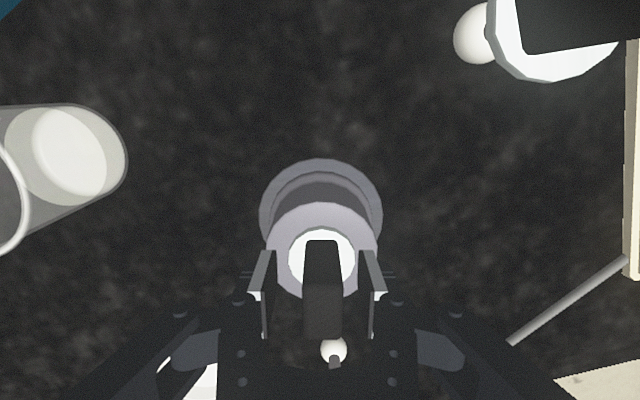

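The handle stands centred between the jaws (fingers about 268/372, handle about 322), square to the pads. Closing.

Request:
{"api": "play_rows", "payload": {"series": [[0.0015,-0.001,0.002,0.005,0.005,0,0.03],[0,0,0,0,0,0,0.022],[0,0,0,0,0,0,0.01],[0,0,0,0,0,0,0.005],[0,0,0,0,0,0,0.005],[0,0,0,0,0,0,0.005],[0,0,0,0,0,0,0.005]]}}

```text
clock: 4.1
position: [488.8, -261.0, 66.0]
ee_rot: [0.406, -0.574, 0.579, -0.412]
contact_force: [0.8, -0.1, -2.0]
gripper_width: 15.2
```

```bash
python3 g.py
```

```text
[ 488.8 -261.    66. ] jaw -109.3 y [ 0.011 -0.001 -1.   ] z [ 0.944 -0.33   0.01 ] [ 0.78 -0.1  -1.95] 15.2 4.1
```

Request:
{"api": "play_rows", "payload": {"series": [[0,0,0,0,0,0,0.03],[0,0,0,0,0,0,0.03],[0,0,0,0,0,0,0.03]]}}

```text
clock: 4.4
position: [489.1, -261.2, 66.1]
ee_rot: [0.406, -0.574, 0.579, -0.412]
contact_force: [0.4, 0.0, -0.6]
gripper_width: 30.1
```

```bash
python3 - <<'E'
from g import *
yy=np.array([0,0,-1.]);a=np.radians(-109.3);x=np.array([np.cos(a),np.sin(a),0]);M=np.c_[x,yy,np.cross(x,yy)]
go([486.4,-260.6,60.5],R.from_matrix(M))
E
```

```text
[ 489.1 -261.2   66.1] jaw -109.3 y [ 0.011 -0.001 -1.   ] z [ 0.944 -0.33   0.011] [ 0.44  0.05 -0.63] 30.1 4.4
shift [ 0.0004  0.0056 -0.0028] len 0.006 rot [-0.0106  0.0007 -0.0023]
```

Request:
{"api": "play_rows", "payload": {"series": [[0,0.005,-0.003,-0.01,0,0,0.03],[0,0,0,0,0,0,0.03],[0,0,0,0,0,0,0.03]]}}

```text
clock: 4.7
position: [486.1, -260.1, 60.6]
ee_rot: [-0.409, 0.577, -0.576, 0.41]
contact_force: [-0.1, 0.3, 0.3]
gripper_width: 30.0
```

```bash
python3 - <<'E'
from g import *
yy=np.array([0,0,-1.]);a=np.radians(-109.3);x=np.array([np.cos(a),np.sin(a),0]);M=np.c_[x,yy,np.cross(x,yy)]
go([486.4,-260.6,60.5],R.from_matrix(M))
E
```

```text
[ 486.1 -260.1   60.6] jaw -109.3 y [ 0.001  0.002 -1.   ] z [ 0.944 -0.33  -0.   ] [-0.13  0.31  0.27] 30.0 4.7
shift [0.0004 0.0001 0.0004] len 0.001 rot [ 0.0002  0.0007 -0.0023]
```

Perfect; closing without motion.

Request:
{"api": "play_rows", "payload": {"series": [[0,0,0,0,0,0,0.02],[0,0,0,0,0,0,0.008],[0,0,0,0,0,0,0.008],[0,0,0,0,0,0,0.008],[0,0,0,0,0,0,0.008]]}}

```text
clock: 5.2
position: [486.3, -260.1, 60.7]
ee_rot: [-0.409, 0.577, -0.576, 0.41]
contact_force: [-0.3, 0.5, 0.3]
gripper_width: 15.7
```

```bash
python3 - <<'E'
from g import *
go([480,-230,260])
E
```

```text
[ 486.3 -260.1   60.7] jaw -109.3 y [ 0.001  0.002 -1.   ] z [ 0.944 -0.33  -0.   ] [-0.32  0.46  0.27] 15.7 5.2
shift [-0.0268 -0.1993 -0.0158] len 0.202 rot None
```

Request:
{"api": "play_rows", "payload": {"series": [[0,-0.01,0,0,0,0,0.008],[0,-0.03,0,0,0,0,0.008],[0,-0.045,0,0,0,0,0.008],[0,-0.045,0,0,0,0,0.008],[0,-0.045,0,0,0,0,0.008],[0,0,0,0,0,0,0.008]]}}

```text
clock: 5.8
position: [484.8, -260.7, 243.6]
ee_rot: [-0.41, 0.578, -0.575, 0.409]
contact_force: [0.2, -0.4, -0.8]
gripper_width: 15.2
```

```bash
python3 - <<'E'
from g import *
T=cam("top")
A=onz(T,(200+110/3,160+124/3),85);B=onz(T,(200+190/3,160+110/3),85);v=B-A;print(A,B,v,np.degrees(np.arctan2(v[1],v[0])))
# white box mask, right long edge
im=T[0][160:260,200:300].astype(int);mask=((im.min(2)>150)).astype(np.uint8)
c,_=cv2.findContours(mask,0,1);c=max(c,key=cv2.contourArea);rc=cv2.minAreaRect(c);bx=cv2.boxPoints(rc)+[200,160]
P=np.array([onz(T,p,76) for p in bx]);print(bx.round(1).tolist(),P.round(0).tolist())
for k in range(3): e=P[k+1]-P[k];print(np.linalg.norm(e),np.degrees(np.arctan2(e[1],e[0])))
s,q,r=pose();print("cov",r.as_matrix().round(2).tolist())
E
```

```text
[ 484.8 -260.7  243.6] jaw -109.3 y [-0.004  0.002 -1.   ] z [ 0.944 -0.33  -0.004] [ 0.17 -0.39 -0.8 ] 15.2 5.8
[631.98946959 171.61198981  85.        ] [621.82909131  98.12602446  85.        ] [-10.16037828 -73.48596535   0.        ] -97.87196859511621
[[213.0, 177.3], [273.8, 168.6], [285.0, 247.1], [224.3, 255.8]] [[724.0, 216.0, 76.0], [695.0, 46.0, 76.0], [470.0, 83.0, 76.0], [499.0, 245.0, 76.0]]
172.00468925634007 -99.62545286506625
227.92638798816824 170.6780665246701
164.40855303637753 79.97282882025767
cov [[-0.33, -0.01, 0.94], [-0.94, 0.01, -0.33], [-0.0, -1.0, -0.01]]
```

```bash
cat >> h.py <<'E'
def Rt(yaw=-9.2,tilt=35):
    a=np.radians(yaw);t=np.radians(tilt);X=np.array([np.cos(a),np.sin(a),0]);Y=np.array([-np.sin(a),np.cos(a),0]);Z=np.array([0,0,1.])
    y=np.sin(t)*X-np.cos(t)*Z;return R.from_matrix(np.c_[-Y,y,np.cross(-Y,y)]),X,Y
E
python3 - <<'E'
from g import *
T,X,Y=Rt();y=T.as_matrix()[:,1]
tcp=np.array([606,139,95])-4.5*X-(44.7+95)*y;print(tcp)
go(tcp,T)
s,q,r=pose();print("shift in target frame",T.inv().apply(tcp-q)/1000)
E
```

```text
[ 483.1 -259.7  240.3] jaw -109.3 y [-0.009  0.005 -1.   ] z [ 0.944 -0.331 -0.01 ] [ 0.24 -0.35 -0.87] 15.6 5.85
[522.46001208 152.53052558 209.43554059]
shift [-0.402   0.0327 -0.099 ] len 0.415 rot [ 0.6193 -0.1723  0.0511]
shift in target frame [-0.41323873  0.00974651 -0.03986852]
```

Request:
{"api": "play_rows", "payload": {"series": [[-0.0445,0,-0.011,0,0,0,0.008],[-0.0445,0,-0.011,0,0,0,0.008],[-0.0445,0,-0.011,0,0,0,0.008],[-0.0445,0,-0.011,0,0,0,0.008],[-0.0445,0,-0.011,0,0,0,0.008],[-0.0445,0,-0.011,0,0,0,0.008],[-0.0445,0,-0.011,0,0,0,0.008],[-0.0445,0,-0.011,0,0,0,0.008],[-0.0445,0,-0.011,0,0,0,0.008],[0,0,0,0,0,0,0.008]]}}

```text
clock: 6.85
position: [517.1, 164.0, 232.4]
ee_rot: [-0.414, 0.585, -0.572, 0.399]
contact_force: [-0.1, -0.2, -1.5]
gripper_width: 15.0
```

Request:
{"api": "play_rows", "payload": {"series": [[0,0,0,0.124,-0.034,0.01,0.008],[0,0,0,0.124,-0.034,0.01,0.008],[0,0,0,0.124,-0.034,0.01,0.008],[0,0,0,0.124,-0.034,0.01,0.008],[0,0,0,0.124,-0.034,0.01,0.008],[0,0,0,0,0,0,0.008]]}}

```text
clock: 7.45
position: [519.9, 157.3, 228.6]
ee_rot: [0.321, -0.379, 0.674, -0.547]
contact_force: [0.4, -1.7, -1.5]
gripper_width: 15.6
```

```bash
python3 - <<'E'
from g import *
T,X,Y=Rt();y=T.as_matrix()[:,1]
go(np.array([606,139,95])-4.5*X-(44.7+95)*y,T)
E
```

```text
[519.9 157.3 228.6] jaw -101.3 y [ 0.494 -0.115 -0.862] z [ 0.847 -0.161  0.506] [ 0.42 -1.73 -1.52] 15.6 7.45
shift [ 0.0038  0.0183 -0.0067] len 0.02 rot [ 0.0801 -0.0217  0.0353]
```

Request:
{"api": "play_rows", "payload": {"series": [[0.004,0.018,-0.007,0.08,-0.022,0.035,0.008],[0,0,0,0,0,0,0.008],[0,0,0,0,0,0,0.008]]}}

```text
clock: 7.75
position: [531.5, 149.6, 227.2]
ee_rot: [0.303, -0.364, 0.683, -0.557]
contact_force: [0.4, -0.0, -1.5]
gripper_width: 15.4
```

```bash
python3 - <<'E'
from g import *
W=cam("wrist");np.savez("w3.npz",c=W[0],K=W[1],o=W[2],R=W[3]);cv2.imwrite("pics/w3.png",cv2.resize(W[0][:,:,::-1],(800,500)))
s,q,r=pose()
T,X,Y=Rt();y=T.as_matrix()[:,1]
go(np.array([606,139,95])-4.5*X-(44.7+95)*y,T)
print("ball expected px",proj(W,q+r.apply([1,44.7,.5])))
E
```

```text
[531.5 149.6 227.2] jaw -101.4 y [ 0.539 -0.115 -0.834] z [ 0.819 -0.16   0.552] [ 0.36 -0.02 -1.52] 15.4 7.75
shift [-0.001   0.0096 -0.0175] len 0.02 rot [ 0.0267 -0.0269  0.0279]
ball expected px [317.57810138 228.19171583]
```

View pics/w3.png

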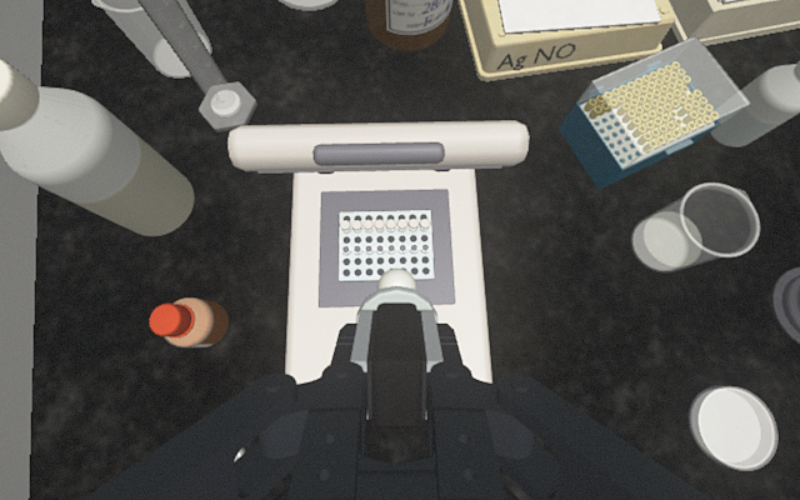

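The capped row (pinkish-white caps) is the row behind the block's middle (view ≈ y 222), and the open strip is ahead (≈ y 249). The presser hangs straight, with the ball at view (397,280). One close crop for exact positions.

```bash
python3 - <<'E'
from h import *
d=np.load("w3.npz");W=(d["c"],d["K"],d["o"],d["R"])
cv2.imwrite("pics/c3.png",crop(W,255,150,110,80,7))
im=W[0];g=im.min(2).astype(int)
# block bright rectangle
sub=im[150:245,250:370].astype(int)
print(im[200,255:365:3].tolist())
m=(g[155:226,262:358]>190).astype(np.uint8)
m=cv2.morphologyEx(m,cv2.MORPH_CLOSE,np.ones((7,7)))
c,_=cv2.findContours(m,0,1);c=max(c,key=cv2.contourArea);print(cv2.boundingRect(c),cv2.contourArea(c))
bx=cv2.boxPoints(cv2.minAreaRect(c))+[262,155];P=np.array([onz(W,p,80) for p in bx]);print(bx.round(1).tolist(),P.round(1).tolist())
for k in range(3): e=P[k+1]-P[k];print(np.linalg.norm(e).round(1),np.degrees(np.arctan2(e[1],e[0])).round(1))
E
```

```text
[[215, 206, 197], [152, 148, 154], [151, 147, 153], [151, 147, 154], [149, 149, 151], [132, 130, 134], [244, 247, 245], [143, 140, 147], [218, 222, 220], [239, 243, 240], [140, 135, 141], [209, 216, 214], [243, 247, 245], [137, 134, 140], [219, 222, 220], [235, 239, 238], [151, 148, 154], [213, 219, 217], [234, 238, 237], [150, 148, 152], [216, 220, 218], [228, 233, 230], [184, 185, 188], [231, 235, 232], [213, 219, 214], [205, 211, 210], [231, 235, 233], [203, 210, 209], [227, 231, 230], [244, 248, 247], [227, 233, 230], [154, 152, 159], [163, 158, 165], [158, 156, 164], [162, 156, 161], [152, 150, 155], [241, 238, 230]]
(9, 13, 77, 58) 4152.0
[[271.0, 168.0], [347.0, 168.0], [347.0, 225.0], [271.0, 225.0]] [[645.2, 173.7, 80.0], [629.9, 96.7, 80.0], [571.6, 109.9, 80.0], [586.3, 183.3, 80.0]]
78.5 -101.2
59.7 167.2
74.9 78.7
```

View pics/c3.png

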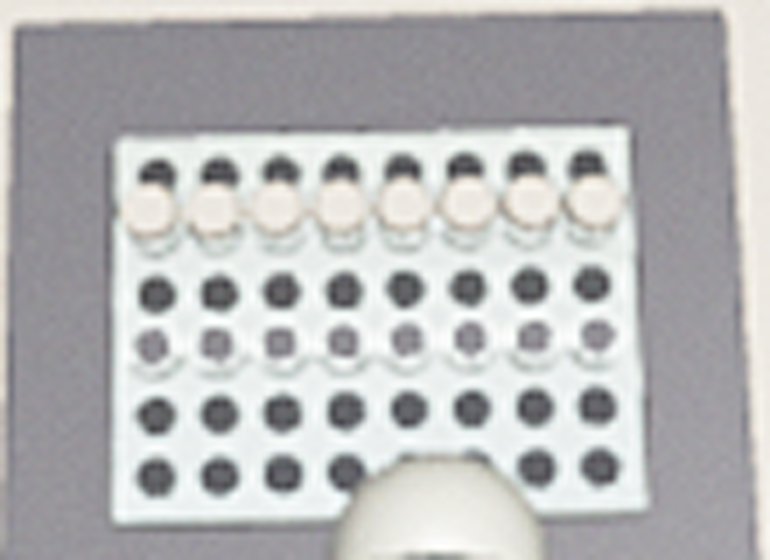

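The crop is clear. Capped row ends are at crop (148,210) (+y end, cap 8) and (594,201) (cap 1). The well rows at +4.5 run (157,294)–(592,284), and those at −13.5 run (157,415)–(598,406).

```bash
cat > row.py <<'E'
from h import *
d=np.load("w3.npz");W=(d["c"],d["K"],d["o"],d["R"])
f=lambda x,y:(255+(x+.5)/7-.5,150+(y+.5)/7-.5)
a8,a1=onz(W,f(157,294),80),onz(W,f(592,284),80)
b8,b1=onz(W,f(157,415),80),onz(W,f(598,406),80)
if __name__=="__main__":
    for p,q in((a8,a1),(b8,b1)):
        v=p-q;print(p.round(1),q.round(1),np.linalg.norm(v).round(1),np.degrees(np.arctan2(v[1],v[0])).round(2))
    print("x dir",[(np.linalg.norm(p-q).round(1),np.degrees(np.arctan2(*(p-q)[1::-1])).round(2)) for p,q in((a8,b8),(a1,b1))])
    n=a8-a1+b8-b1;n/=np.linalg.norm(n);X=np.array([n[1],-n[0],0])
    c=(a8+a1)/2*.5+((b8+b1)/2+18*X)*.5
    mid=c+9*X;e8=mid+31.5*n;e1=mid-31.5*n
    print("yaw",np.degrees(np.arctan2(X[1],X[0])),"mid",mid,"cyc",mid-13.5*X,"e8",e8,"e1",e1)
    for u in((148,210),(594,201)):
        for z in(88,92,96,100):
            p=onz(W,f(*u),z)-mid;print(u,z,(p@X).round(1),(p@n).round(1))
    # open strip rims (z=85) should be row -4.5 => -18 rel mid
    for u in((152,345),(597,335)):
        p=onz(W,f(*u),85)-mid;print("open",(p@X).round(1),(p@n).round(1))
E
python3 row.py
```

```text
[619.  171.8  80. ] [608.2 109.8  80. ] 63.0 80.1
[601.3 174.8  80. ] [590.2 112.9  80. ] 62.9 79.91
x dir [(np.float64(18.0), np.float64(-9.56)), (np.float64(18.2), np.float64(-9.7))]
yaw -9.994401049405548 mid [622.3875282  139.18738967  80.        ] cyc [609.09239452 141.53034088  80.        ] e8 [627.85441436 170.20936826  80.        ] e1 [616.92064205 108.16541108  80.        ]
(148, 210) 88 1.1 32.0
(148, 210) 92 -0.3 31.5
(148, 210) 96 -1.6 31.0
(148, 210) 100 -2.9 30.5
(594, 201) 88 1.1 -31.5
(594, 201) 92 -0.3 -31.2
(594, 201) 96 -1.6 -30.8
(594, 201) 100 -3.0 -30.5
open -18.0 31.6
open -17.9 -31.4
```

```bash
cat >> h.py <<'E'
E1=np.array([616.9,108.2,0]);N=np.array([.1736,.9848,0]);BALL=np.array([1.,44.7,.5])
def toball(along,zc,tilt=38,back=0,offx=0):
    "go so the ball centre is at distance along from cap1, height zc"
    T,X,Y=Rt(-10,tilt); b=E1+N*along+X*offx+[0,0,zc]-back*T.as_matrix()[:,1]
    s,q,r=pose(); cur=q+r.apply(BALL); d=cur-E1
    print("ball now: along",(d@N).round(2),"across",(d@X).round(2),"z",cur[2].round(2),"force",s["contact_force"].round(2),"t",s["clock"])
    go(b-T.apply(BALL),T)
E
python3 - <<'E'
from h import *
toball(0,113,back=80)
E
```

```text
ball now: along 24.32 across -66.38 z 190.15 force [-0.15  0.3  -1.12] t 7.8
shift [0.0247 0.0219 0.0033] len 0.033 rot [ 0.079  -0.0148  0.0204]
```

Request:
{"api": "play_rows", "payload": {"series": [[0.012,0.01,0.0015,0.04,-0.0075,0.01,0.008],[0.012,0.01,0.0015,0.04,-0.0075,0.01,0.008],[0,0,0,0,0,0,0.008],[0,0,0,0,0,0,0.008]]}}

```text
clock: 8.2
position: [546.1, 129.7, 222.3]
ee_rot: [0.28, -0.341, 0.691, -0.573]
contact_force: [-0.6, 0.3, -1.1]
gripper_width: 15.6
```

```bash
python3 - <<'E'
from h import *
toball(0,113,back=80)
toball(0,113)
E
```

```text
ball now: along 7.59 across -45.79 z 187.19 force [-0.6   0.29 -1.07] t 8.2
shift [ 0.0079  0.0068 -0.0098] len 0.014 rot [ 0.0067 -0.013   0.0053]
ball now: along 7.59 across -45.79 z 187.19 force [-0.6   0.29 -1.07] t 8.2
shift [ 0.0075  0.0868 -0.0092] len 0.088 rot [ 0.0067 -0.013   0.0053]
```

Request:
{"api": "play_rows", "payload": {"series": [[0.0075,0.005,-0.009,0.007,-0.013,0.005,0.008],[0,0,0,0,0,0,0.008],[0,0.02,0,0,0,0,0.008],[0,0.02,0,0,0,0,0.008],[0,0,0,0,0,0,0.008],[0,0,0,0,0,0,0.008]]}}

```text
clock: 8.8
position: [574.3, 124.3, 191.7]
ee_rot: [0.275, -0.336, 0.691, -0.579]
contact_force: [0.4, 0.6, -1.1]
gripper_width: 15.3
```

```bash
python3 - <<'E'
from h import *
toball(0,113)
E
```

```text
ball now: along 7.62 across -16.54 z 157.1 force [ 0.44  0.56 -1.13] t 8.8
shift [ 0.0078  0.0448 -0.014 ] len 0.048 rot [-0.01   -0.0104 -0.0036]
```

Request:
{"api": "play_rows", "payload": {"series": [[0.008,0.015,-0.012,0,-0.01,0,0.008],[0.004,0.015,-0.004,0,0,0,0.008],[0,0.01,0,0,0,0,0.008],[0,0,0,0,0,0,0.008]]}}

```text
clock: 9.2
position: [585.9, 122.3, 169.4]
ee_rot: [0.29, -0.336, 0.691, -0.57]
contact_force: [0.4, -0.3, -1.0]
gripper_width: 14.8
```

```bash
python3 - <<'E'
from h import *
toball(0,108)
E
```

```text
ball now: along 6.7 across -5.5 z 134.14 force [ 0.4  -0.27 -0.99] t 9.2
shift [ 0.007   0.0242 -0.012 ] len 0.028 rot [0.0125 0.004  0.0185]
```

```bash
python3 - <<'E'
from g import *
print(s["joints"].round(3),s["joint_efforts"].round(2),s["joint_vel"].round(3))
E
```

```text
[585.9 122.3 169.4] jaw -100.5 y [ 0.593 -0.123 -0.795] z [ 0.784 -0.134  0.606] [ 0.4  -0.27 -0.99] 14.8 9.2
[ 0.202  0.199 -0.89   2.05  -0.274 -0.797] [-1.000e-02 -2.518e+01  1.456e+01 -7.400e-01 -1.030e+00 -1.000e-02] [ 0.008 -0.008 -0.011 -0.009 -0.003  0.008]
```

Request:
{"api": "play_rows", "payload": {"series": [[0.006,0,0,0,0,0,0.008],[0.006,0,0,0,0,0,0.008]]}}

```text
clock: 9.4
position: [583.8, 111.8, 171.4]
ee_rot: [0.292, -0.337, 0.691, -0.569]
contact_force: [-0.4, -0.8, -1.7]
gripper_width: 15.3
```

```bash
python3 - <<'E'
from g import *
print(s["joints"].round(3),s["joint_vel"].round(3))
toball(0,108)
E
```

```text
[583.8 111.8 171.4] jaw -100.5 y [ 0.589 -0.125 -0.798] z [ 0.787 -0.133  0.602] [-0.39 -0.8  -1.66] 15.3 9.4
[ 0.179  0.189 -0.895  2.052 -0.261 -0.778] [-0.113 -0.058 -0.029 -0.001  0.065  0.102]
ball now: along -4.1 across -5.87 z 136.08 force [-0.39 -0.8  -1.66] t 9.4
shift [-0.0038  0.0259 -0.013 ] len 0.029 rot [0.0168 0.0056 0.0212]
```

Joint 4 is at its 2.05 limit near the wrist singularity: 38° of tilt with this yaw is out of range. I'll back off, log joint data and fit a small kinematic model to choose a reachable hand tilt and yaw.

```bash
cat > log.py <<'E'
from h import *
import json
s,q,r=pose();open("log.jsonl","a").write(json.dumps([list(s["joints"]),list(q),list(s["ee_rot"])])+"\n");print(s["joints"].round(3),q.round(1),s["clock"])
E
python3 log.py
```

```text
[ 0.179  0.189 -0.895  2.052 -0.261 -0.778] [583.8 111.8 171.4] 9.4
```

Request:
{"api": "play_rows", "payload": {"series": [[0,-0.03,0.01,-0.05,0,0,0.008],[0,-0.03,0.01,-0.05,0,0,0.008],[0,0,0,0,0,0,0.008]]}}

```text
clock: 9.7
position: [589.6, 110.7, 204.5]
ee_rot: [0.294, -0.34, 0.694, -0.563]
contact_force: [-0.7, 1.0, -1.6]
gripper_width: 15.1
```

```bash
python3 log.py
```

```text
[ 0.337  0.153 -0.867  1.598 -0.325 -0.458] [589.6 110.7 204.5] 9.7
```

Request:
{"api": "play_rows", "payload": {"series": [[-0.03,-0.01,0,-0.1,0,0,0.008],[-0.03,-0.01,0,-0.1,0,0,0.008],[0,0,0,0,0,0,0.008]]}}

```text
clock: 10.0
position: [595.0, 113.6, 208.1]
ee_rot: [0.316, -0.358, 0.695, -0.538]
contact_force: [0.9, 1.4, 0.5]
gripper_width: 15.4
```

```bash
python3 log.py
```

```text
[ 0.494  0.18  -0.772  1.148 -0.445 -0.152] [595.  113.6 208.1] 10.0
```

Request:
{"api": "play_rows", "payload": {"series": [[0.03,-0.03,0,0,0.05,0.1,0.008],[0.03,-0.03,0,0,0.05,0.1,0.008],[0,0,0,0,0,0,0.008]]}}

```text
clock: 10.3
position: [552.1, 62.1, 252.1]
ee_rot: [0.251, -0.412, 0.654, -0.582]
contact_force: [0.3, 1.3, 0.3]
gripper_width: 15.3
```

```bash
python3 log.py
```

```text
[ 0.429  0.001 -0.811  0.818 -0.299  0.163] [552.1  62.1 252.1] 10.3
```

```bash
cat > kin.py <<'E'
from h import *
import json
from scipy.optimize import least_squares
D=[(np.array(a),np.array(b),R.from_quat(c)) for a,b,c in map(json.loads,open("log.jsonl"))]
D.append((np.array([1.5516,.3856,.0066,-.0005,-1.194,-.2586]),np.array([171.3,600.7,230.5]),R.from_quat([.4265,-.56395,.56496,-.4253])))
D.append((np.array([.202,.199,-.89,2.05,-.274,-.797]),np.array([585.9,122.3,169.4]),R.from_quat([.29,-.336,.691,-.57])))
ry=lambda a:R.from_euler("y",a);rx=lambda a:R.from_euler("x",a);rz=lambda a:R.from_euler("z",a)
def ori(j): # x forward along tool
    return rz(j[0])*ry(j[1]-j[2])*rx(-j[3])*ry(-j[4])*rx(-j[5])
C=(ori(D[-2][0]).inv()*D[-2][2])
def fk(j,p):
    h,a1,L2,a3,L4,L6,x0,y0,lat=p
    B=rz(j[0]);W=B.apply([a1,lat,0])+[x0,y0,h]+(B*ry(j[1])).apply([0,0,L2])+(B*ry(j[1]-j[2])).apply([L4,0,a3])
    Rr=ori(j)*C; return W+Rr.apply([0,L6,0]),Rr
p0=np.array([300,0,400,30,400,250,0,0,0.])
res=lambda p:np.r_[np.concatenate([fk(j,p)[0]-t for j,t,_ in D]),(p-p0)*.005]
if __name__=="__main__":
    for s in(1,-1): print("ori err",[np.degrees((fk(j,p0)[1].inv()*r).magnitude()).round(1) for j,_,r in D])
    f=least_squares(res,p0);print(f.x.round(1),f.fun[:-9].reshape(-1,3).round(1).tolist());np.save("kp.npy",f.x)
E
python3 kin.py
```

```text
ori err [np.float64(0.0), np.float64(0.0), np.float64(0.0), np.float64(0.0), np.float64(0.0), np.float64(0.0)]
ori err [np.float64(0.0), np.float64(0.0), np.float64(0.0), np.float64(0.0), np.float64(0.0), np.float64(0.0)]
[  49.2 -128.5 1262.1 -547.8  802.4  161.9  593.2 -294.5  426.6] [[28.1, -7.0, 22.9], [-27.1, -18.7, -8.2], [-17.2, -4.0, -24.0], [-21.3, 45.7, -34.6], [12.4, 1.4, 20.5], [25.1, -17.4, 23.4]]
```

```bash
python3 - <<'E'
s=open("kin.py").read()
a=s.index("def fk");b=s.index("if __name__")
s=s[:a]+'''def fk(j,p):
    h,L2,L4,e,L6,a1,a3,tx,tz=p
    B=rz(j[0]);F=B*ry(j[1]-j[2])
    W=B.apply([a1,0,0])+[0,0,h]+(B*ry(j[1])).apply([0,0,L2])+F.apply([L4,0,a3])+(F*rx(-j[3])).apply([0,e,0])
    Rr=ori(j)*C; return W+Rr.apply([tx,L6,tz]),Rr
p0=np.array([245,540,540,-150,300,0,0,0,0.])
res=lambda p:np.r_[np.concatenate([fk(j,p)[0]-t for j,t,_ in D]),(p-p0)*.005]
'''+s[b:]+'''
def ik(pos,Rg,p,j0=(.3,.2,-.85,1.2,-.4,-.3)):
    lo=np.array([-3.14,-1.21,-1.07,-3.16,-2.99,-3.1]);hi=np.array([3.14,2.06,1.41,2.05,-.16,3.1])
    def g(j):
        P,Rr=fk(j,p);return np.r_[(P-pos)/10,(Rg.inv()*Rr).as_rotvec()*20]
    best=None
    for j0 in(j0,(.1,.2,-.85,-1.2,-.4,1.5),(0,.2,-.85,-2.8,-.4,2.8),(.1,.3,-.7,.1,-.6,0)):
        f=least_squares(g,np.clip(j0,lo+.01,hi-.01),bounds=(lo,hi))
        if best is None or f.cost<best.cost-1e-6: best=f
    return best
'''
open("kin.py","w").write(s)
E
python3 kin.py; cat > scan.py <<'E'
from kin import *
p=np.load("kp.npy")
for yaw in(-10,-20,-30,0,10):
  for tilt in(30,33,36):
    T,X,Y=Rt(yaw,tilt);o=[]
    for al in(0,31,63):
        b=E1+N*al+[0,0,99]-T.apply(BALL);f=ik(b,T,p);o.append((round(f.cost,3),f.x.round(2).tolist()))
    print(yaw,tilt,o)
E
python3 scan.py
```

```text
ori err [np.float64(0.0), np.float64(0.0), np.float64(0.0), np.float64(0.0), np.float64(0.0), np.float64(0.0)]
ori err [np.float64(0.0), np.float64(0.0), np.float64(0.0), np.float64(0.0), np.float64(0.0), np.float64(0.0)]
[ 1.606e+02  5.652e+02  4.224e+02 -1.598e+02  2.976e+02 -5.000e-01
  2.000e-01  0.000e+00  0.000e+00] [[-0.0, 0.0, -0.1], [-0.0, 0.0, -0.0], [0.0, 0.0, 0.0], [0.0, -0.0, 0.1], [-0.0, -0.0, -0.0], [-0.0, -0.0, 0.0]]
-10 30 [(np.float64(0.0), [0.24, 0.26, -0.86, 1.75, -0.21, -0.55]), (np.float64(0.0), [0.35, 0.28, -0.84, 1.6, -0.25, -0.5]), (np.float64(0.0), [0.44, 0.3, -0.8, 1.48, -0.3, -0.45])]
-10 33 [(np.float64(0.021), [0.16, 0.26, -0.87, 2.05, -0.21, -0.77]), (np.float64(0.0), [0.24, 0.27, -0.85, 1.96, -0.24, -0.76]), (np.float64(0.0), [0.35, 0.3, -0.83, 1.81, -0.29, -0.7])]
-10 36 [(np.float64(0.483), [0.18, 0.26, -0.88, 2.05, -0.26, -0.79]), (np.float64(0.138), [0.24, 0.28, -0.86, 2.05, -0.28, -0.84]), (np.float64(0.001), [0.29, 0.3, -0.84, 2.05, -0.3, -0.89])]
-20 30 [(np.float64(0.0), [0.41, 0.28, -0.83, 1.4, -0.36, -0.5]), (np.float64(0.0), [0.49, 0.31, -0.
[... 1460 characters left out ...]
 -0.6]), (np.float64(1.71), [0.18, 0.26, -0.85, 2.05, -0.16, -0.64]), (np.float64(1.028), [0.24, 0.28, -0.83, 2.05, -0.19, -0.7])]
10 30 [(np.float64(0.909), [0.44, 0.25, -0.73, 0.64, -0.16, 0.71]), (np.float64(0.923), [0.46, 0.27, -0.75, 0.81, -0.16, 0.51]), (np.float64(0.787), [0.47, 0.29, -0.76, 1.02, -0.16, 0.29])]
10 33 [(np.float64(2.693), [0.45, 0.25, -0.7, 0.48, -0.16, 0.86]), (np.float64(2.868), [0.47, 0.27, -0.73, 0.73, -0.16, 0.59]), (np.float64(2.615), [0.43, 0.28, -0.78, 1.21, -0.16, 0.13])]
10 36 [(np.float64(5.137), [0.45, 0.25, -0.64, 0.21, -0.16, 1.13]), (np.float64(5.719), [0.18, 0.26, -0.85, 2.05, -0.16, -0.5]), (np.float64(4.082), [0.23, 0.28, -0.82, 2.05, -0.16, -0.53])]
```

The model fits to 0.1 mm: an arm with a 160 mm wrist offset. Leaning with heading −20°, tilt 36°, and rolling the jaw back along the row keeps joint 4 within range. Planning with that.

```bash
cat >> h.py <<'E'
def Rt2(yaw=-20,tilt=36):
    a=np.radians(yaw);t=np.radians(tilt);y=np.array([np.sin(t)*np.cos(a),np.sin(t)*np.sin(a),-np.cos(t)])
    x=-(N-(N@y)*y);x/=np.linalg.norm(x);return R.from_matrix(np.c_[x,y,np.cross(x,y)])
XC=np.array([.9848,-.1736,0])
def toball(along,zc,back=0,offx=0):
    T=Rt2(); b=E1+N*along+XC*offx+[0,0,zc]-back*T.as_matrix()[:,1]
    s,q,r=pose(); cur=q+r.apply(BALL); d=cur-E1
    print("ball now: along",(d@N).round(2),"across",(d@XC).round(2),"z",cur[2].round(2),"force",s["contact_force"].round(2),"t",s["clock"],"j4,5",s["joints"][3:5].round(2))
    go(b-T.apply(BALL),T)
    return b-T.apply(BALL),T
E
python3 - <<'E'
from kin import *
p=np.load("kp.npy");T=Rt2()
print(T.as_matrix().round(2).tolist())
for al in(0,31,63):
    b=E1+N*al+[0,0,99]-T.apply(BALL);f=ik(b,T,p);print(f.cost.round(4),f.x.round(2))
for back in (60,100):
    b,_=toball(0,112,back=back);f=ik(b,T,p);print("pre",f.cost.round(4),f.x.round(2))
E
```

```text
[[-0.23, 0.55, 0.8], [-0.97, -0.2, -0.14], [0.08, -0.81, 0.58]]
0.0 [ 0.28  0.28 -0.89  1.89 -0.38 -0.74]
0.0 [ 0.38  0.3  -0.86  1.77 -0.41 -0.7 ]
0.0 [ 0.48  0.33 -0.82  1.65 -0.45 -0.66]
ball now: along -52.67 across -31.17 z 215.04 force [0.3  1.33 0.3 ] t 10.3 j4,5 [ 0.82 -0.3 ]
shift [-0.059   0.0514 -0.0411] len 0.088 rot [ 0.0539 -0.1043 -0.2136]
pre 0.0 [ 0.52  0.15 -0.88  1.37 -0.48 -0.4 ]
ball now: along -52.67 across -31.17 z 215.04 force [0.3  1.33 0.3 ] t 10.3 j4,5 [ 0.82 -0.3 ]
shift [-0.0673  0.0124 -0.0437] len 0.081 rot [ 0.0539 -0.1043 -0.2136]
pre 0.0 [ 0.64  0.09 -0.85  1.15 -0.57 -0.26]
```

Request:
{"api": "play_rows", "payload": {"series": [[-0.017,0.003,-0.011,0.014,-0.026,-0.053,0.008],[-0.017,0.003,-0.011,0.014,-0.026,-0.053,0.008],[-0.017,0.003,-0.011,0.014,-0.026,-0.053,0.008],[-0.017,0.003,-0.011,0.014,-0.026,-0.053,0.008],[0,0,0,0,0,0,0.008],[0,0,0,0,0,0,0.008]]}}

```text
clock: 10.9
position: [541.9, 137.0, 229.4]
ee_rot: [0.305, -0.323, 0.716, -0.538]
contact_force: [-0.7, -1.0, -0.3]
gripper_width: 15.1
```

```bash
python3 - <<'E'
from h import *
toball(0,112,back=100)
toball(0,112,back=0)
E
```

```text
ball now: along 9.47 across -51.63 z 194.39 force [-0.69 -1.03 -0.32] t 10.9 j4,5 [ 1.24 -0.56]
shift [-0.0002 -0.0027 -0.0046] len 0.005 rot [-0.0289  0.0006  0.0069]
ball now: along 9.47 across -51.63 z 194.39 force [-0.69 -1.03 -0.32] t 10.9 j4,5 [ 1.24 -0.56]
shift [-0.0009  0.0973 -0.0075] len 0.098 rot [-0.0289  0.0006  0.0069]
```

Good. Advancing along the axis with corrections.

Request:
{"api": "play_rows", "payload": {"series": [[0,0.015,-0.006,-0.025,0,0.005,0.008],[0,0.02,-0.002,0,0,0,0.008],[0,0.02,0,0,0,0,0.008],[0,0,0,0,0,0,0.008],[0,0,0,0,0,0,0.008]]}}

```text
clock: 11.4
position: [569.5, 125.0, 183.2]
ee_rot: [0.307, -0.332, 0.711, -0.538]
contact_force: [-0.1, 0.5, -1.2]
gripper_width: 15.4
```

```bash
python3 - <<'E'
from h import *
toball(0,112)
E
```

```text
ball now: along 2.89 across -22.99 z 147.66 force [-0.11  0.54 -1.16] t 11.4 j4,5 [ 1.54 -0.43]
shift [-0.0015  0.0424 -0.002 ] len 0.043 rot [-0.0109 -0.0028 -0.0022]
```

Request:
{"api": "play_rows", "payload": {"series": [[-0.001,0.014,-0.002,-0.01,-0.003,-0.002,0.008],[0,0.016,0,0,0,0,0.008],[0,0.012,0,0,0,0,0.008],[0,0,0,0,0,0,0.008],[0,0,0,0,0,0,0.008]]}}

```text
clock: 11.9
position: [593.4, 118.8, 154.3]
ee_rot: [0.307, -0.333, 0.71, -0.539]
contact_force: [-0.3, -0.7, -1.4]
gripper_width: 15.6
```

```bash
python3 - <<'E'
from h import *
toball(0,103)
W=cam("wrist");np.savez("w4.npz",c=W[0],K=W[1],o=W[2],R=W[3]);cv2.imwrite("pics/w4.png",cv2.resize(W[0][40:240,200:440,::-1],None,fx=3.3,fy=3,interpolation=cv2.INTER_CUBIC))
E
```

```text
ball now: along 0.99 across 1.62 z 118.74 force [-0.33 -0.72 -1.35] t 11.9 j4,5 [ 1.8  -0.38]
shift [-0.0004  0.0118 -0.0101] len 0.016 rot [-0.0107 -0.0029 -0.0052]
```

View pics/w4.png

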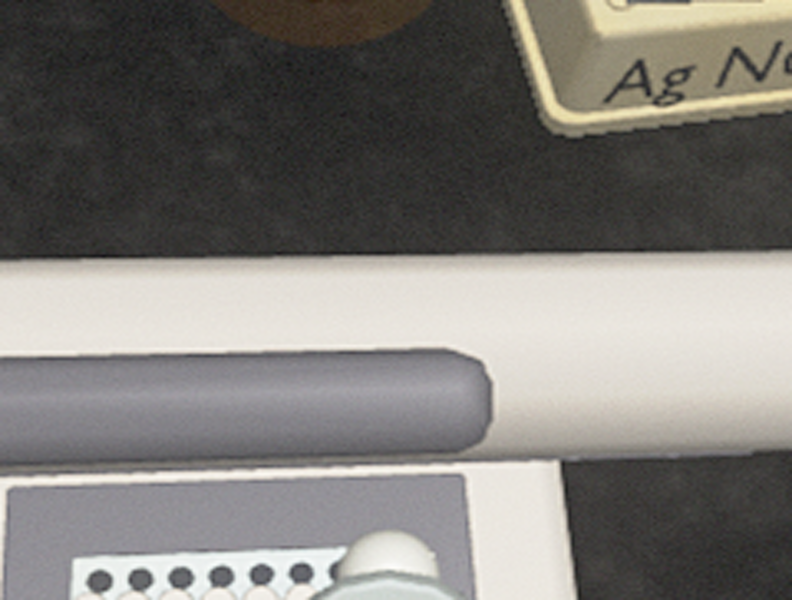

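The view shows the ball over the −y end of the capped row (view ≈(390,560)), under the lip without contact. Lowering.

Request:
{"api": "play_rows", "payload": {"series": [[0,0.006,-0.006,-0.01,-0.003,-0.005,0.008],[0,0.006,-0.005,0,0,0,0.008],[0,0,0,0,0,0,0.008]]}}

```text
clock: 12.25
position: [590.6, 120.1, 139.8]
ee_rot: [0.31, -0.334, 0.709, -0.538]
contact_force: [0.4, -0.2, -1.4]
gripper_width: 15.3
```

```bash
python3 - <<'E'
from h import *
toball(0,97.5)
E
```

```text
ball now: along 1.72 across -1.59 z 104.07 force [ 0.44 -0.17 -1.43] t 12.25 j4,5 [ 1.87 -0.38]
shift [ 0.0009  0.0064 -0.0024] len 0.007 rot [-0.0032  0.0012 -0.0034]
```

Request:
{"api": "play_rows", "payload": {"series": [[0.0015,0.002,0.0008,0,0,0,0.008],[0,0.001,-0.0007,0,0,0,0.008],[0,0.001,-0.0007,0,0,0,0.008]]}}

```text
clock: 12.55
position: [593.1, 118.4, 138.5]
ee_rot: [0.309, -0.332, 0.71, -0.539]
contact_force: [-0.6, -0.1, 2.7]
gripper_width: 15.4
```

```bash
python3 - <<'E'
from h import *
toball(0,97.5)
E
```

```text
ball now: along 0.52 across 1.35 z 102.92 force [-0.58 -0.12  2.68] t 12.55 j4,5 [ 1.91 -0.37]
shift [-0.      0.0036 -0.0039] len 0.005 rot [-0.0076  0.0009 -0.0039]
```

Request:
{"api": "play_rows", "payload": {"series": [[0,0.0003,-0.0014,0,0,0,0.008],[0,0.0008,-0.0006,0,0,0,0.008]]}}

```text
clock: 12.75
position: [593.4, 118.4, 138.2]
ee_rot: [0.308, -0.331, 0.71, -0.539]
contact_force: [-1.0, -0.5, 1.9]
gripper_width: 15.4
```

```bash
python3 - <<'E'
from h import *
toball(0,97.5)
E
```

```text
ball now: along 0.6 across 1.69 z 102.65 force [-0.99 -0.53  1.93] t 12.75 j4,5 [ 1.93 -0.38]
shift [ 0.0001  0.0032 -0.0039] len 0.005 rot [-0.0113 -0.0002 -0.004 ]
```

Request:
{"api": "play_rows", "payload": {"series": [[0,0.001,-0.0024,0,0,0,0.008],[0,0.001,-0.0024,0,0,0,0.008]]}}

```text
clock: 12.95
position: [593.1, 118.5, 136.7]
ee_rot: [0.305, -0.329, 0.712, -0.54]
contact_force: [0.1, -0.4, 5.0]
gripper_width: 14.9
```

```bash
python3 - <<'E'
from h import *
toball(0,97.5)
E
```

```text
ball now: along 0.55 across 1.65 z 101.38 force [ 0.13 -0.42  5.02] t 12.95 j4,5 [ 1.96 -0.38]
shift [ 0.0002  0.0022 -0.0028] len 0.004 rot [-0.0188 -0.0023 -0.0033]
```

Request:
{"api": "play_rows", "payload": {"series": [[0,0.001,-0.0024,-0.01,0,0,0.008],[0,0.001,-0.0024,-0.005,0,0,0.008]]}}

```text
clock: 13.15
position: [592.8, 117.8, 135.4]
ee_rot: [0.307, -0.332, 0.712, -0.538]
contact_force: [-2.9, 0.5, 12.1]
gripper_width: 15.5
```

```bash
python3 - <<'E'
from h import *
toball(0,97.5)
E
```

```text
ball now: along -0.17 across 1.23 z 99.88 force [-2.95  0.52 12.09] t 13.15 j4,5 [ 1.94 -0.38]
shift [-0.0004  0.0012 -0.0019] len 0.002 rot [-0.0108 -0.0045 -0.0019]
```

Request:
{"api": "play_rows", "payload": {"series": [[0,0.0004,-0.0003,-0.005,-0.002,0,0.008]]}}

```text
clock: 13.25
position: [593.3, 117.7, 135.8]
ee_rot: [0.308, -0.333, 0.711, -0.537]
contact_force: [-0.5, -0.7, 5.0]
gripper_width: 15.1
```

```bash
python3 - <<'E'
from h import *
toball(0,97.5)
E
```

```text
ball now: along -0.25 across 1.55 z 100.2 force [-0.47 -0.67  5.03] t 13.25 j4,5 [ 1.92 -0.37]
shift [-0.0005  0.0012 -0.0025] len 0.003 rot [-0.0072 -0.003  -0.002 ]
```

Cap 1 home at ball z ≈ 100.2 (cap top ≈ 90.2, within the allowed 87.6–92.6). Starting the sweep with small steps.

Request:
{"api": "play_rows", "payload": {"series": [[-0.002,0.0001,-0.0005,-0.003,-0.001,0,0.008],[-0.002,0.0001,-0.0005,-0.002,-0.001,0,0.008],[-0.002,0.0001,-0.0005,-0.002,-0.001,0,0.008]]}}

```text
clock: 13.55
position: [594.4, 119.6, 135.8]
ee_rot: [0.309, -0.334, 0.713, -0.534]
contact_force: [-1.1, -3.2, 6.0]
gripper_width: 15.6
```

```bash
python3 - <<'E'
from h import *
toball(0,100)
E
```

```text
ball now: along 1.51 across 2.2 z 100.17 force [-1.1  -3.22  5.97] t 13.55 j4,5 [ 1.88 -0.39]
shift [ 0.0019 -0.001  -0.0017] len 0.003 rot [-0.0045 -0.0052  0.0062]
```

Request:
{"api": "play_rows", "payload": {"series": [[-0.003,-0.0005,-0.001,-0.002,-0.002,0.002,0.008],[-0.003,-0.0005,-0.001,0,-0.002,0.002,0.008],[-0.003,-0.0005,-0.001,0,0,0.002,0.008]]}}

```text
clock: 13.85
position: [594.3, 126.6, 135.9]
ee_rot: [0.309, -0.333, 0.713, -0.534]
contact_force: [-1.1, -6.0, 4.9]
gripper_width: 15.6
```

```bash
python3 - <<'E'
from h import *
toball(0,100)
E
```

```text
ball now: along 8.42 across 0.97 z 100.28 force [-1.06 -5.99  4.87] t 13.85 j4,5 [ 1.86 -0.4 ]
shift [ 0.0087  0.0006 -0.0006] len 0.009 rot [-0.0065 -0.0049  0.0058]
```

Request:
{"api": "play_rows", "payload": {"series": [[-0.0025,-0.0001,-0.0006,-0.002,-0.001,0.002,0.008],[-0.0025,-0.0001,-0.0006,-0.001,-0.001,0.001,0.008],[-0.0025,-0.0001,-0.0006,-0.001,-0.001,0.001,0.008],[-0.0025,-0.0001,-0.0006,-0.001,-0.001,0.001,0.008]]}}

```text
clock: 14.25
position: [595.4, 132.9, 135.6]
ee_rot: [0.309, -0.332, 0.714, -0.533]
contact_force: [-0.1, -2.0, 6.2]
gripper_width: 15.4
```

```bash
python3 - <<'E'
from h import *
toball(0,100)
E
```

```text
ball now: along 14.64 across 0.99 z 100.03 force [-0.11 -2.    6.25] t 14.25 j4,5 [ 1.82 -0.41]
shift [ 0.0151  0.0011 -0.0004] len 0.015 rot [-0.007  -0.0055  0.0097]
```

Request:
{"api": "play_rows", "payload": {"series": [[-0.0025,-0.0002,-0.0006,-0.002,-0.002,0.002,0.008],[-0.0025,-0.0002,-0.0006,-0.001,-0.001,0.002,0.008],[-0.0025,-0.0002,-0.0006,-0.001,-0.001,0.002,0.008],[-0.0025,-0.0002,-0.0006,-0.001,-0.001,0.001,0.008],[-0.0025,-0.0002,-0.0006,-0.001,-0.001,0.001,0.008]]}}

```text
clock: 14.75
position: [596.5, 140.0, 135.5]
ee_rot: [0.31, -0.331, 0.716, -0.531]
contact_force: [-2.0, -1.3, 5.3]
gripper_width: 15.4
```

```bash
python3 - <<'E'
from h import *
toball(0,100)
E
```

```text
ball now: along 21.58 across 0.86 z 100.03 force [-1.96 -1.32  5.32] t 14.75 j4,5 [ 1.78 -0.43]
shift [ 0.0222  0.002  -0.0003] len 0.022 rot [-0.0081 -0.0057  0.0147]
```

Request:
{"api": "play_rows", "payload": {"series": [[-0.0025,-0.0002,-0.0006,-0.002,-0.002,0.005,0.008],[-0.0025,-0.0002,-0.0006,-0.002,-0.001,0.004,0.008],[-0.0025,-0.0002,-0.0006,-0.002,-0.001,0.003,0.008],[-0.0025,-0.0002,-0.0006,-0.001,-0.001,0.003,0.008],[-0.0025,-0.0002,-0.0006,-0.001,-0.001,0.003,0.008],[-0.0025,-0.0002,-0.0006,-0.001,-0.001,0.003,0.008]]}}

```text
clock: 15.35
position: [597.8, 148.6, 135.6]
ee_rot: [0.309, -0.332, 0.714, -0.533]
contact_force: [-1.0, -1.0, 5.1]
gripper_width: 15.3
```

```bash
python3 - <<'E'
from h import *
toball(0,100)
E
```

```text
ball now: along 30.51 across 0.63 z 100.02 force [-0.96 -0.99  5.07] t 15.35 j4,5 [ 1.76 -0.43]
shift [ 0.0308  0.003  -0.    ] len 0.031 rot [-0.0077 -0.0057  0.0089]
```

Steady at about 6 N contact and z 100.0. Continuing with the same rows.

Request:
{"api": "play_rows", "payload": {"series": [[-0.0025,-0.0002,-0.0006,-0.002,-0.002,0.004,0.008],[-0.0025,-0.0002,-0.0006,-0.002,-0.001,0.003,0.008],[-0.0025,-0.0002,-0.0006,-0.002,-0.001,0.003,0.008],[-0.0025,-0.0002,-0.0006,-0.001,-0.001,0.003,0.008],[-0.0025,-0.0002,-0.0006,-0.001,-0.001,0.003,0.008],[-0.0025,-0.0002,-0.0006,-0.001,-0.001,0.003,0.008],[-0.0025,-0.0002,-0.0006,-0.001,-0.001,0.003,0.008]]}}

```text
clock: 16.05
position: [599.0, 159.4, 135.5]
ee_rot: [0.308, -0.333, 0.712, -0.535]
contact_force: [-0.7, -1.4, 6.6]
gripper_width: 15.6
```

```bash
python3 - <<'E'
from h import *
toball(0,100)
E
```

```text
ball now: along 41.61 across -0.01 z 99.92 force [-0.66 -1.43  6.57] t 16.05 j4,5 [ 1.74 -0.43]
shift [0.0415 0.0043 0.0005] len 0.042 rot [-0.007  -0.0049  0.0028]
```

Request:
{"api": "play_rows", "payload": {"series": [[-0.0023,-0.0001,-0.0004,-0.002,-0.001,0.002,0.008],[-0.0023,-0.0001,-0.0004,-0.001,-0.001,0.002,0.008],[-0.0023,-0.0001,-0.0004,-0.001,-0.001,0.002,0.008],[-0.0023,-0.0001,-0.0004,-0.001,-0.001,0.002,0.008],[-0.0023,-0.0001,-0.0004,-0.001,-0.001,0.002,0.008],[-0.0023,-0.0001,-0.0004,-0.001,-0.001,0.002,0.008]]}}

```text
clock: 16.65
position: [600.8, 168.3, 135.6]
ee_rot: [0.309, -0.333, 0.712, -0.536]
contact_force: [-1.2, -2.1, 6.5]
gripper_width: 15.6
```

```bash
python3 - <<'E'
from h import *
toball(0,100)
E
```

```text
ball now: along 50.77 across 0.11 z 99.97 force [-1.22 -2.12  6.51] t 16.65 j4,5 [ 1.7  -0.44]
shift [0.0506 0.0052 0.0004] len 0.051 rot [-0.0068 -0.0035  0.0022]
```

Request:
{"api": "play_rows", "payload": {"series": [[-0.0023,-0.0001,-0.0004,-0.002,-0.001,0.002,0.008],[-0.0023,-0.0001,-0.0004,-0.001,-0.001,0.002,0.008],[-0.0023,-0.0001,-0.0004,-0.001,-0.001,0.002,0.008],[-0.0023,-0.0001,-0.0004,-0.001,-0.001,0.002,0.008],[-0.0023,-0.0001,-0.0004,-0.001,-0.001,0.002,0.008],[-0.0023,-0.0001,-0.0004,-0.001,-0.001,0.002,0.008],[-0.0023,-0.0001,-0.0004,-0.001,-0.001,0.002,0.008]]}}

```text
clock: 17.35
position: [602.5, 176.5, 135.5]
ee_rot: [0.309, -0.332, 0.713, -0.534]
contact_force: [-0.7, -1.8, 5.2]
gripper_width: 15.4
```

```bash
python3 - <<'E'
from h import *
toball(0,100)
E
```

```text
ball now: along 58.95 across 0.38 z 99.96 force [-0.68 -1.78  5.19] t 17.35 j4,5 [ 1.66 -0.46]
shift [0.0589 0.0061 0.0002] len 0.059 rot [-0.0074 -0.0033  0.0062]
```

Request:
{"api": "play_rows", "payload": {"series": [[-0.0023,-0.0001,-0.0004,-0.002,-0.001,0.002,0.008],[-0.0023,-0.0001,-0.0004,-0.001,-0.001,0.002,0.008],[-0.0023,-0.0001,-0.0004,-0.001,-0.001,0.002,0.008],[-0.0015,0.0002,-0.0003,-0.001,-0.001,0.002,0.008],[0,0.0003,-0.0002,0,0,0,0.008]]}}

```text
clock: 17.85
position: [603.2, 187.3, 134.0]
ee_rot: [0.311, -0.334, 0.708, -0.539]
contact_force: [-0.4, 1.3, 3.4]
gripper_width: 15.2
```

```bash
python3 - <<'E'
from h import *
toball(0,100)
E
```

```text
ball now: along 70.26 across -0.87 z 98.28 force [-0.43  1.26  3.45] t 17.85 j4,5 [ 1.65 -0.45]
shift [0.0698 0.0059 0.0016] len 0.07 rot [-0.0023  0.0029 -0.0057]
```

Request:
{"api": "play_rows", "payload": {"series": [[0,-0.005,0.003,0,0,0,0.008],[0.001,-0.012,0.006,0,0,0,0.008],[0.002,-0.03,0.003,0,0,0,0.008],[0,-0.04,0,0,0,0,0.008],[0,-0.04,0,0,0,0,0.008],[0,0,0,0,0,0,0.008],[0,0,0,0,0,0,0.008]]}}

```text
clock: 18.55
position: [532.2, 206.3, 230.2]
ee_rot: [0.325, -0.341, 0.702, -0.534]
contact_force: [0.2, -0.4, -0.7]
gripper_width: 15.1
```

```bash
python3 - <<'E'
from h import *
toball(31,112,back=110)
W=cam("wrist");np.savez("w5.npz",c=W[0],K=W[1],o=W[2],R=W[3])
P=np.array([proj(W,E1+N*a+[0,0,90]) for a in(0,63)]);print(P)
x,y=(P.mean(0)-[60,50]).astype(int);x=max(x,0);y=max(y,0);print(x,y)
cv2.imwrite("pics/w5.png",crop(W,x,y,120,85,6))
s,q,r=pose();print("ball px",proj(W,q+r.apply(BALL)))
E
```

```text
ball now: along 76.43 across -75.35 z 193.68 force [ 0.22 -0.38 -0.69] t 18.55 j4,5 [ 0.98 -0.67]
shift [0.0341 0.0039 0.012 ] len 0.036 rot [ 0.0299  0.015  -0.0011]
[[379.03750926 171.55592063]
 [318.23315404 172.34593268]]
288 121
ball px [318.2854058  227.25491648]
```

View pics/w5.png

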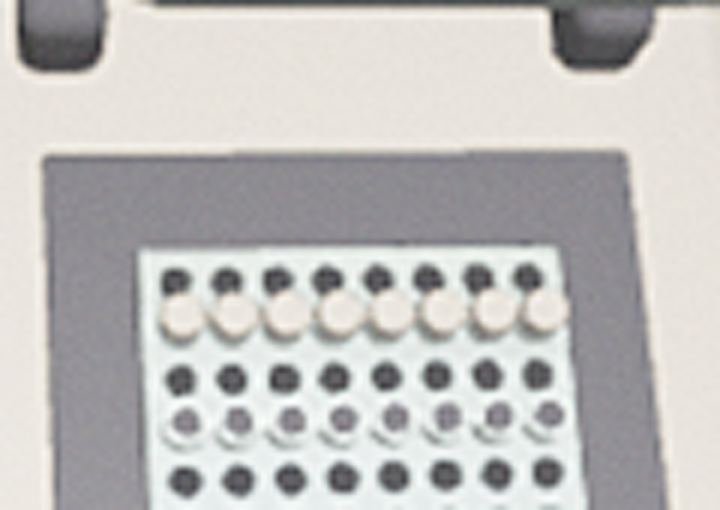

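All eight caps sit level in a straight row (crop y≈315) and the open strip is untouched. Checking for grip slip, then travelling back.

```bash
python3 - <<'E'
from h import *
for f in("w3","w5"):
    d=np.load(f+".npz");im=d["c"].astype(int)
    print(f,[im[v,317].tolist() for v in range(208,226,2)])
    for v in(220,224): print(v,im[v,296:340:2].mean(1).astype(int).tolist() if 0 else im[v,296:340,1].tolist())
yy=np.array([0,0,-1.]);a=np.radians(-109.3);x=np.array([np.cos(a),np.sin(a),0]);T=R.from_matrix(np.c_[x,yy,np.cross(x,yy)])
go([486.3,-260.1,250],T)
s,q,r=pose();print("target-frame shift",T.inv().apply(np.array([486.3,-260.1,250])-q).round(1))
E
```

```text
w3 [[240, 244, 243], [236, 240, 240], [235, 239, 239], [214, 218, 216], [210, 210, 201], [223, 223, 217], [233, 232, 225], [236, 236, 229], [240, 240, 236]]
220 [198, 229, 244, 243, 242, 246, 243, 223, 188, 141, 169, 194, 205, 211, 218, 221, 225, 227, 230, 229, 230, 232, 234, 230, 233, 232, 229, 227, 225, 222, 218, 207, 188, 206, 235, 237, 230, 239, 241, 238, 238, 238, 242, 239]
224 [177, 177, 172, 168, 171, 163, 159, 152, 173, 192, 208, 217, 220, 226, 228, 231, 234, 236, 237, 239, 239, 240, 240, 240, 240, 239, 237, 236, 233, 231, 230, 227, 224, 216, 204, 173, 140, 135, 140, 143, 142, 143, 143, 142]
w5 [[117, 122, 122], [111, 113, 116], [224, 231, 228], [236, 242, 242], [169, 171, 167], [202, 203, 192], [220, 219, 213], [230, 229, 223], [233, 232, 226]]
220 [233, 185, 141, 157, 157, 153, 156, 158, 158, 157, 152, 142, 157, 177, 192, 201, 203, 210, 214, 216, 218, 219, 219, 220, 222, 219, 218, 216, 213, 205, 192, 171, 154, 145, 155, 156, 151, 157, 153, 156, 151, 152, 152, 159]
224 [232, 183, 137, 155, 159, 155, 158, 150, 152, 169, 183, 198, 203, 214, 216, 219, 225, 226, 228, 230, 231, 232, 231, 233, 234, 234, 233, 232, 231, 229, 224, 221, 218, 209, 202, 187, 151, 153, 151, 156, 151, 158, 149, 153]
shift [0.4649 0.0508 0.0348] len 0.469 rot [-0.5972  0.1389  0.0541]
target-frame shift [455.3 -19.6 110.4]
```

Request:
{"api": "play_rows", "payload": {"series": [[0.02,0,0.004,0,0,0,0.008],[0.045,0,0.004,0,0,0,0.008],[0.049,0,0.004,0,0,0,0.008],[0.049,0,0.004,0,0,0,0.008],[0.049,0,0.004,0,0,0,0.008],[0.049,0,0.004,0,0,0,0.008],[0.049,0,0.004,0,0,0,0.008],[0.049,0,0.004,0,0,0,0.008],[0.049,0,0.004,0,0,0,0.008],[0.03,0,0.004,0,0,0,0.008]]}}

```text
clock: 19.6
position: [462.1, -229.7, 273.9]
ee_rot: [0.34, -0.347, 0.699, -0.524]
contact_force: [-0.1, 0.6, -0.3]
gripper_width: 15.4
```

Request:
{"api": "play_rows", "payload": {"series": [[0,0,0,-0.119,0.028,0.011,0.008],[0,0,0,-0.119,0.028,0.011,0.008],[0,0,0,-0.119,0.028,0.011,0.008],[0,0,0,-0.119,0.028,0.011,0.008],[0,0,0,-0.119,0.028,0.011,0.008],[0,0,0,0,0,0,0.008]]}}

```text
clock: 20.2
position: [452.2, -239.7, 260.4]
ee_rot: [-0.421, 0.601, -0.566, 0.376]
contact_force: [-1.0, -0.7, -0.7]
gripper_width: 15.2
```

```bash
cat > up.py <<'E'
from g import *
import sys
yy=np.array([0,0,-1.]);a=np.radians(-109.3);x=np.array([np.cos(a),np.sin(a),0]);T=R.from_matrix(np.c_[x,yy,np.cross(x,yy)])
go([486.3,-260.1,float(sys.argv[1])],T)
E
python3 up.py 150
```

```text
[ 452.2 -239.7  260.4] jaw -111.2 y [-0.08   0.005 -0.997] z [ 0.929 -0.362 -0.077] [-1.04 -0.66 -0.68] 15.2 20.2
shift [0.0039 0.1072 0.0475] len 0.117 rot [ 0.0771 -0.034   0.0233]
```

Request:
{"api": "play_rows", "payload": {"series": [[0.002,0.02,0.024,0.04,-0.017,0.012,0.008],[0.002,0.02,0.022,0.037,-0.017,0.011,0.008],[0,0.02,0,0,0,0,0.008],[0,0,0,0,0,0,0.008],[0,0,0,0,0,0,0.008]]}}

```text
clock: 20.7
position: [487.2, -265.3, 188.0]
ee_rot: [-0.41, 0.579, -0.577, 0.404]
contact_force: [0.0, -0.1, -0.3]
gripper_width: 15.3
```

```bash
python3 up.py 125
```

```text
[ 487.2 -265.3  188. ] jaw -109.7 y [-0.008 -0.002 -1.   ] z [ 0.941 -0.338 -0.006] [ 0.   -0.09 -0.26] 15.3 20.7
shift [-0.0049  0.0629 -0.0022] len 0.063 rot [ 0.0065 -0.0074  0.0048]
```

Request:
{"api": "play_rows", "payload": {"series": [[-0.005,0.02,-0.002,0.006,-0.007,0.005,0.008],[0,0.025,0,0,0,0,0.008],[0,0.016,0,0,0,0,0.008],[0,0,0,0,0,0,0.008],[0,0,0,0,0,0,0.008]]}}

```text
clock: 21.2
position: [487.5, -261.9, 130.8]
ee_rot: [0.407, -0.574, 0.58, -0.41]
contact_force: [-0.1, -0.3, 0.4]
gripper_width: 15.5
```

```bash
python3 up.py 100
python3 - <<'E'
from h import *
W=cam("wrist");s,q,r=pose()
print("ball px",proj(W,q+r.apply(BALL)),"bore px",proj(W,[486.5,-261.2,52]))
cv2.imwrite("pics/w6.png",crop(W,240,130,160,130,5)[:600])
E
```

```text
[ 487.5 -261.9  130.8] jaw -109.3 y [ 0.009 -0.005 -1.   ] z [ 0.944 -0.331  0.01 ] [-0.11 -0.34  0.4 ] 15.5 21.2
shift [-0.0014  0.0307 -0.0021] len 0.031 rot [-0.01   -0.0005  0.0018]
ball px [317.93605637 228.54779382] bore px [315.90346555 212.98343941]
```

View pics/w6.png

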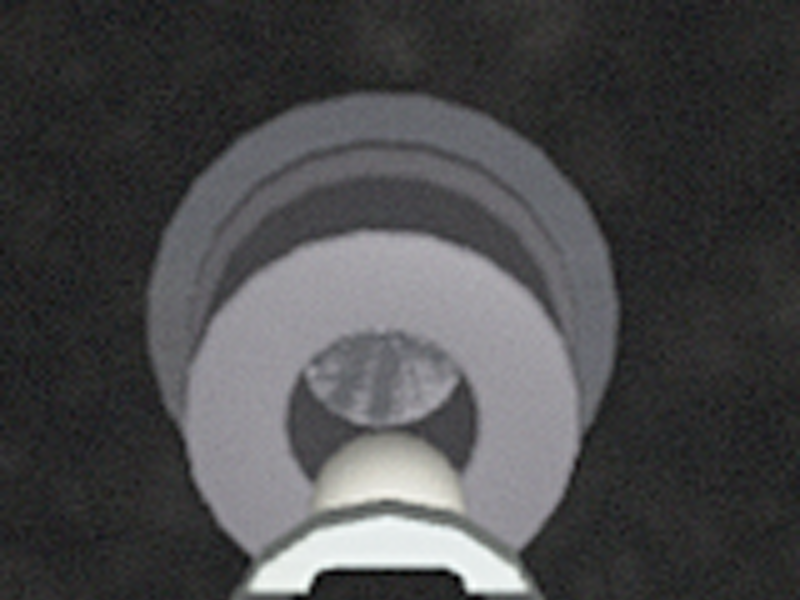

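The ball hangs just above the bore (bore centre crop x≈384, ball x≈390, about 1 mm off). That matches the computed correction. Inserting.

Request:
{"api": "play_rows", "payload": {"series": [[-0.002,0.006,-0.003,-0.01,0,0.002,0.008],[0,0.004,0,0,0,0,0.008],[0,0,0,0,0,0,0.008],[0,0,0,0,0,0,0.008]]}}

```text
clock: 21.65
position: [487.0, -259.3, 123.4]
ee_rot: [0.408, -0.575, 0.578, -0.41]
contact_force: [0.4, -0.3, -1.4]
gripper_width: 15.2
```

```bash
python3 up.py 75
```

```text
[ 487.  -259.3  123.4] jaw -109.3 y [ 0.006 -0.001 -1.   ] z [ 0.944 -0.331  0.006] [ 0.38 -0.33 -1.38] 15.2 21.65
shift [ 0.001   0.0484 -0.0006] len 0.048 rot [-0.0057 -0.0002 -0.0009]
```

Request:
{"api": "play_rows", "payload": {"series": [[0.001,0.01,-0.001,-0.006,0,0,0.008],[0,0.012,0,0,0,0,0.008],[0,0.012,0,0,0,0,0.008],[0,0.008,0,0,0,0,0.008],[0,0,0,0,0,0,0.008]]}}

```text
clock: 22.15
position: [485.1, -259.9, 76.9]
ee_rot: [-0.409, 0.578, -0.576, 0.409]
contact_force: [-0.5, 0.3, -1.7]
gripper_width: 15.7
```

```bash
python3 up.py 61
```

```text
[ 485.1 -259.9   76.9] jaw -109.3 y [-0.002  0.002 -1.   ] z [ 0.944 -0.331 -0.002] [-0.52  0.29 -1.72] 15.7 22.15
shift [-0.0001  0.0159  0.0012] len 0.016 rot [ 0.0024 -0.0005 -0.0008]
```

Request:
{"api": "play_rows", "payload": {"series": [[0,0.007,0.001,0.002,0,0,0.008],[0,0.005,0,0,0,0,0.008],[0,0.003,0,0,0,0,0.008],[0,0.001,0,0,0,0,0.008],[0,0,0,0,0,0,0.008]]}}

```text
clock: 22.65
position: [486.9, -260.5, 61.2]
ee_rot: [0.409, -0.576, 0.577, -0.41]
contact_force: [0.2, -0.0, -0.5]
gripper_width: 15.2
```

```bash
python3 up.py 60
```

```text
[ 486.9 -260.5   61.2] jaw -109.3 y [ 0.001 -0.    -1.   ] z [ 0.944 -0.33   0.001] [ 0.23 -0.03 -0.53] 15.2 22.65
shift [-0.0001  0.0012 -0.0007] len 0.001 rot [-0.0009  0.0008 -0.0001]
```

Request:
{"api": "play_rows", "payload": {"series": [[0,0.001,0,0,0,0,0.008],[0,0.001,0,0,0,0,0.008]]}}

```text
clock: 22.85
position: [487.3, -260.6, 60.7]
ee_rot: [0.409, -0.576, 0.577, -0.41]
contact_force: [-3.1, 3.5, 9.3]
gripper_width: 15.4
```

```bash
python3 up.py 60
```

```text
[ 487.3 -260.6   60.7] jaw -109.2 y [ 0.002 -0.001 -1.   ] z [ 0.944 -0.329  0.002] [-3.11  3.45  9.32] 15.4 22.85
shift [-0.0001  0.0007 -0.0011] len 0.001 rot [-0.002   0.0016  0.0002]
```

Collar is seated at TCP z 60.7, the same as at the grasp. Opening, then rising.

Request:
{"api": "play_rows", "payload": {"series": [[0,0,0,0,0,0,0.008],[0,0,0,0,0,0,0.02],[0,0,0,0,0,0,0.035],[0,0,0,0,0,0,0.045],[0,-0.01,0,0,0,0,0.05],[0,-0.03,0,0,0,0,0.055],[0,-0.045,0,0,0,0,0.055],[0,-0.045,0,0,0,0,0.055],[0,-0.045,0,0,0,0,0.055],[0,0,0,0,0,0,0.055]]}}

```text
clock: 23.85
position: [487.0, -261.3, 244.6]
ee_rot: [0.41, -0.575, 0.577, -0.409]
contact_force: [0.6, -0.3, -1.1]
gripper_width: 55.1
```

```bash
python3 g.py; python3 - <<'E'
from h import *
W=cam("wrist");T=cam("top");S=cam("scene")
m=np.hstack([cv2.resize(W[0][100:260,220:420,::-1],(400,320)),cv2.resize(S[0][215:295,355:455,::-1],(400,320))])
m=np.vstack([m,np.hstack([crop(S,210,90,130,90,3)[:270],crop(T,200,160,130,90,3)])[:,:780].copy() if 0 else cv2.resize(np.hstack([crop(S,210,90,130,90,3),crop(T,200,160,130,90,3)]),(800,276))])
cv2.imwrite("pics/f.png",m);print(m.shape)
E
```

```text
[ 487.  -261.3  244.6] jaw -109.2 y [ 0.001 -0.003 -1.   ] z [ 0.944 -0.329  0.002] [ 0.55 -0.26 -1.14] 55.1 23.85
(596, 800, 3)
```

View pics/f.png

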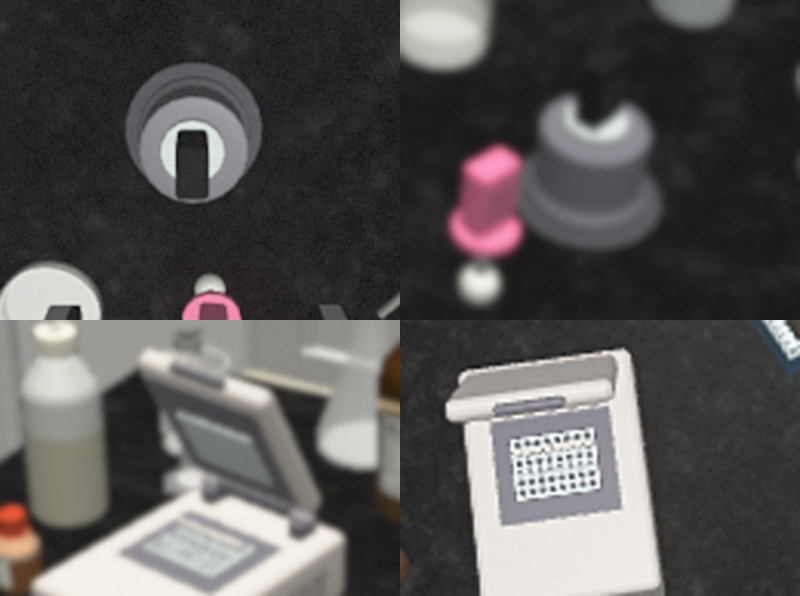

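The presser hangs upright in its stand with the collar flat on top. The cover looks unchanged and the robot is clear. Handing in.

```bash
python3 -c "from bench import *;print(job_done())"
```

```text
the job is handed in; nothing more can be done
None
```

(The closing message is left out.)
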